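# Gauge the drum's spacer pack and lock the bench caliper

## Robot

A 6-joint arm with a two-finger parallel gripper is mounted at the origin on the work surface. World frame = base frame: x ahead of the robot, y to its left, z up, the work surface at z = 0. Lengths are in m, angles in rad, forces in N, time in s.
With the tool pointing down it reaches from about 0.375 to 0.975 m from the base axis. Payload 3.8 kg.
Tool frame: the origin (TCP) lies between the finger pads; the fingertips stand ctrl.tips_ahead ahead of it and the grasp point (between the pads) lies 3 mm ahead of it (ctrl.tips_ahead is the distance from the TCP to the fingertips, in m); z points along the fingers, y is the line along which they close (so a half turn about z gives the same grasp; the last joint's range is limited). The gripper opens to 88 mm and grips with 3 to 60 N. Pads are 18 mm wide; open, the fingers measure 123 mm over their backs; the gripper's body (75 mm by 187 mm) begins 45 mm behind the grasp point.
Start: joints at [-1.208, 0.264, 1.604, -0, 1.274, -0.037], TCP at [0.263, -0.622, 0.261] pointing down, gripper open.
Joint ranges: [-2.63, 2.63], [-0.94, 2.18], [0.31, 2.57], [-1.31, 4.45], [0, 2.66], [-2.55, 2.55]. Speed limits (rad/s): [2.57, 2.57, 3.14, 3.14, 3.14, 3.14].

## Interface

Orientations are given as a unit quaternion [w, x, y, z].
In Python, from station import ctrl gives the robot as it stands.
- The arm moves only by the shell command python3 -m crank 'ROWS'. ROWS is JSON, a list that holds one entry, the list of rows, each a list of 7 numbers: the gripper command: -1 is fully open, 1 is shut, values between are in proportion, then the shift along the tool's x, y, z normalised to -1 to 1, where 1 is 0.2 m, then the turn, a rotation vector about the tool's x, y, z normalised to -1 to 1, where 1 is 30 degrees. A call has 1 to 8 rows; each row is the pose to reach, as a shift and turn from the pose commanded when the call began, along the tool's axes at that moment; what a row does not reach only later rows make up. A row lasts 1/8 s, in which the tool goes at most 62.5 mm and 10.7 degrees, less where a joint would pass 70% of its speed; a pose out of reach is approached as far as the arm can. A call with a number of a shift or a turn outside -1 to 1 is refused whole. A call with a gripper value outside its range is refused whole. The fingers move at their own pace and stop on an object; the grip force is fixed at half the most. Time passes only in rows, so rows that repeat a pose let the fingers close. It gives the time, the measured TCP pose, the force, the opening and the grip force at its end, in the units of the state.
- ctrl.sense(): the state, without advancing time (a new reading comes with each control period).
- ctrl.capture(name): name is "scene" or "top"; returns the picture (480x640x3 uint8, blue, green, red); there is no depth.
- ctrl.get_calibration(name): a dict with "fx", "fy", "cx", "cy" (pixels), "extrinsics" (4x4, takes a point from camera to world coordinates). Camera axes: x right, y down, z forward; pixel columns grow to the right and rows downward; lengths in m; the calibration is good to about 2 mm. A picture is of the moment at which its call begins. get_calibration takes no time and is no camera call.
- ctrl.close_job(): hands the job in; it is judged then, once.
Trained networks look in the newest picture that a camera, given by its name, has taken for a name from the list of things; names that differ only in an ending like _2 or _b are one class to them, and where a whole thing is asked for, a point or a joint stands for the part that bears it (a point fixed in the world has none). Each returns a list of dicts, best first, with "score" (0 to 1); they miss things now and then, are a little off and sometimes report something else, mostly with a low value. They report only what shows in the picture. A call takes as long as a camera call. They do not tell look-alikes from the thing itself.
- ctrl.outline_of(name, camera): "pixels" (480x640 bool, what is visible of it) and "box" ([centre column, centre row, width, height] in pixels, round what is visible of it).
- ctrl.mark_of(name, camera): "uv" ([column, row] in pixels: a listed point, or the origin of a listed thing).
The state is a dict: "clock": time; "joints": joint angles; "qd": joint speeds; "tau": joint torques, N m; "eef_pos": TCP position; "eef_rot": TCP orientation; "ft_force": force on the tool from outside, world axes, zero at the start; "ft_torque": the same for the moment, N m; "finger_gap": finger opening in m; "finger_force": force on a finger pad.
Only numpy, scipy, OpenCV 4.12 (cv2) and the standard library are available. Lean on these libraries where they do the work, as an engineer would, in place of code of your own. Each camera call takes 0.05 s, during which the arm holds its last target. There are 200 camera calls.

## Task

Measure the drum shaft's spacer pack in the bench caliper: open the jaw, stand every U-shaped aluminium spacer there is upright on the caliper's bed, one behind the other in line between the jaws with thickness along the caliper, and slide the jaw gently shut until it presses the whole pack against the fixed jaw. Then take the T-handle key, turn the lock screw in its well clockwise until it is tight, and stand the key back in its wooden holder, leaving the pack in the closed caliper and the other things on the bench alone.

Things in the scene. Friction and masses are not known exactly. Their poses are not given: they have to be found in the camera images.
- caliper: fixed bench caliper: a dark steel base plate 100 (x) x 310 (y) x 12 mm, reaching from y = -170 to +140 mm; origin on the table under the bed point. Along its +y: the anvil (fixed jaw), then the blue screw block. Along its -y: the sliding jaw.
- bed (a point): point on the top face of the base plate, straight above the caliper origin (12 mm above the table); axes as the caliper's. The pack stands on this top face.
- anvil: fixed steel jaw plate of the caliper, 40 wide (x) x 14 (y) x 28 mm high above the plate. Its inner face looks to the caliper's -y; body origin at the bed point; it belongs to the caliper and is fixed.
- anvil_face (a point): centre of the anvil's inner face, 60 mm along caliper +y from the bed point, 14 mm above the plate.
- jaw: the sliding jaw: a steel plate 40 wide (x) x 14 thick (y) x 28 high mm facing the anvil, on an aluminium carriage with a thumb fin. It slides along the caliper's y only; opening (distance from jaw face to anvil face) 0 to 145 mm, 8 to 40 mm at the start. Drag about 3 N plus 8 N s/m; it stays where it is left. Its body origin is not on the plate: use its points.
- jaw_face (a point): centre of the sliding jaw's inner face, which looks to caliper +y, 14 mm above the plate.
- jaw_grip (a point): on the aluminium thumb fin of the sliding jaw, 56 mm behind (caliper -y of) the jaw face, 30 mm above the plate. The fin is 14 wide (x) x 26 long (y), its top 46 mm above the plate; it stands on a 34 wide x 58 long carriage whose top is 10.5 mm above the plate.
- lock_screw (a joint): angle of the caliper's lock screw in rad: 0 to 0.25 at the start (loose), 1.1 is its end stop (tight); grows clockwise seen from above. Drag about 0.12 N m; it stays where it is left. It does not itself hold or move the jaw.
- screw_mouth (a point): centre of the mouth of the screw's square socket, vertical axis, 28 mm above the table. The socket is 11.5 mm square and 14 mm deep; it turns with the screw (at screw angle 0 its sides are parallel to the caliper's x and y; this point turns with it). It lies at the bottom of a 32 mm square well in a blue block 50 x 50 mm whose top is 52 mm above the table: too deep for fingers.
- holder: fixed wooden key holder block 60 x 60 x 50 mm with a 14 mm square hole 40 mm deep from the top; origin at the centre of its underside.
- holder_mouth (a point): centre of the mouth of the holder's hole, 50 mm above the table.
- key: loose T-handle key, 97 mm tall, 120 g, standing in the holder at the start, leaning up to 0.12 rad in the slack of the hole; origin at its foot, z up the stem. Foot: a 4 mm pilot cone (6 mm wide at the end), then a 10 mm square drive to z = 26 mm (sides along its x and y), then a 10 mm round stem to the black cross-bar 75 long (x) x 14 wide (y) x 14 mm high, centred at z = 90 mm.
- spacer1: loose aluminium saddle spacer, a U-shaped block open at the top: 44 long (its x) x 22 thick (its y) x 28 high mm, slot 16 wide x 16 deep in the middle of its length; about 100 g; origin at the centre of its underside. Stands on the table upright at the start. May be absent.
- spacer2: loose aluminium saddle spacer, a U-shaped block open at the top: 44 long (its x) x 22 thick (its y) x 28 high mm, slot 16 wide x 16 deep in the middle of its length; about 100 g; origin at the centre of its underside. Stands on the table upright at the start. May be absent.
- spacer3: loose aluminium saddle spacer, a U-shaped block open at the top: 44 long (its x) x 22 thick (its y) x 28 high mm, slot 16 wide x 16 deep in the middle of its length; about 100 g; origin at the centre of its underside. Stands on the table upright at the start. May be absent.
- spacer4: loose aluminium saddle spacer, a U-shaped block open at the top: 44 long (its x) x 22 thick (its y) x 28 high mm, slot 16 wide x 16 deep in the middle of its length; about 100 g; origin at the centre of its underside. Stands on the table upright at the start. May be absent.
- spacer5: loose aluminium saddle spacer, a U-shaped block open at the top: 44 long (its x) x 22 thick (its y) x 28 high mm, slot 16 wide x 16 deep in the middle of its length; about 100 g; origin at the centre of its underside. Stands on the table upright at the start. May be absent.
- bush: plain brass bush, 32 mm diameter, 22 mm high, among the spacers. Not part of the job: leave it alone. Origin at the centre of its underside.
- weight: small steel knobbed weight, 32 mm diameter, 38 mm high, among the spacers. Not part of the job: leave it alone. Origin at the centre of its underside.
- core: grey rock core, 50 mm diameter, 75 mm high. Not part of the job: leave it alone. Origin at the centre of its underside.
- dish: steel dish, 76 mm diameter, 45 mm high. Not part of the job: leave it alone. Origin at the centre of its underside.
- jar: clear jar with a white cap, 56 mm diameter, 85 mm high. Not part of the job: leave it alone. Origin at the centre of its underside.
- rock: reddish rock lump, about 54 mm across, 34 mm high. Not part of the job: leave it alone. Origin at the centre of its underside.
There are look-alikes about, which are no part of the job. What is shaped like the spacer5 but green is not meant.

How it is judged:
By the outcome, as a careful person would: the job done as asked, in the order asked, and still so for the second after the job is handed in, with the robot touching nothing.
Of spacer1, spacer2, spacer3, spacer4, spacer5 only 3 to 5 are there at a start; the rules pass over those that are not, and their reading is None.
At some moment in a run one of spacer1, spacer2, spacer3, spacer4, spacer5 may be knocked a few centimetres aside while the robot is not near it.
It also fails if it takes over 210 s, if anything falls off the work surface, if the arm or the gripper's body presses on something with over 40 N, if the wrist force passes 120 N, or if a joint passes its speed limit or range.

## Working session

There is one attempt and no reset: what is moved stays moved. The work goes in short steps, Python scripts to look and compute and a shell command to move; the robot and the scene stay as the last step left them, time stands still between calls to the robot, and variables do not carry over. Pictures are saved under pics/ and viewed, at most 14 in all, crops included, and the job is handed in when it is done.

```bash
mkdir -p pics; ls
python3 - <<'E'
from station import ctrl
import cv2,numpy as np
for c in("scene","top"):
    cv2.imwrite(f"pics/{c}0.png",ctrl.capture(c)); k=ctrl.get_calibration(c)
    print(c,k["fx"],k["cx"],k["cy"],np.round(k["extrinsics"],3).tolist())
s=ctrl.sense();print(s,ctrl.tips_ahead)
E
```

```text
pics
scene 612.9829519627862 320.3572844262747 242.00672067995123 [[0.316, 0.812, -0.49, 1.242], [0.949, -0.272, 0.162, -0.233], [-0.002, -0.516, -0.857, 1.18], [0.0, 0.0, 0.0, 1.0]]
top 464.90813501604185 320.7590082894357 243.41271775189946 [[0.014, -0.984, 0.18, 0.391], [-1.0, -0.012, 0.012, -0.011], [-0.01, -0.18, -0.984, 1.223], [0.0, 0.0, 0.0, 1.0]]
{'clock': 0.1, 'joints': array([-1.20789920e+00,  2.64707533e-01,  1.60522097e+00,  2.59950482e-06,
        1.27370330e+00, -3.68786959e-02]), 'qd': array([-0.0006194 , -0.00225504, -0.00266796,  0.00029481,  0.00016186,
       -0.00135589]), 'tau': array([ 3.63484723e-04, -5.03616178e+01, -3.58071291e+01,  7.30808498e-02,
        2.33313523e-02, -6.00918679e-05]), 'eef_pos': array([ 0.26251992, -0.62121591,  0.25950133]), 'eef_rot': array([-1.00626318e-03,  9.80088406e-01,  1.98558999e-01, -1.64239538e-04]), 'ft_force': array([-0.00382153,  0.65627144, -0.60647517]), 'ft_torque': array([-0.0199864 ,  0.04103582, -0.00079541]), 'finger_force': 0.0, 'finger_gap': 0.08832034315526968} 0.022
```

View pics/scene0.png

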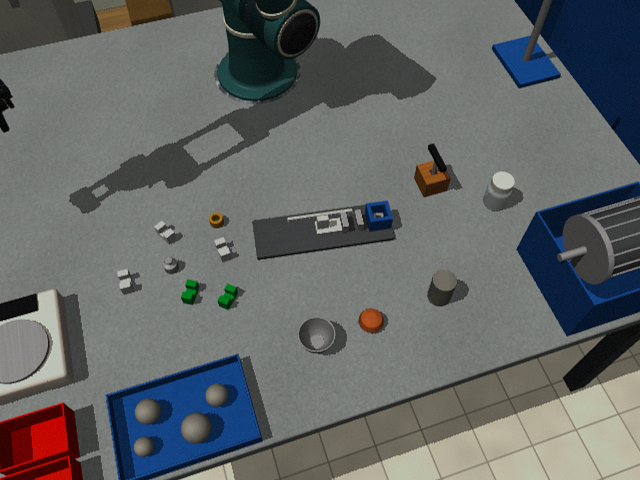

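View pics/top0.png

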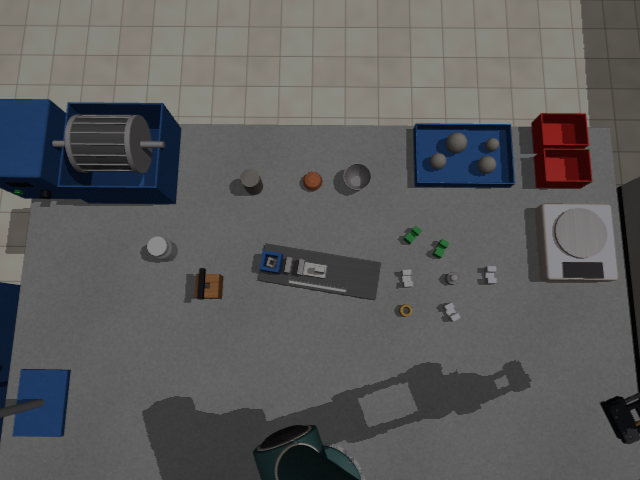

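```bash
cat > h.py <<'E'
from station import ctrl
import numpy as np,cv2
from scipy.optimize import minimize
from scipy.spatial.transform import Rotation as R
CAL={c:ctrl.get_calibration(c) for c in("scene","top")}
def proj(c,P):
    k=CAL[c];T=np.linalg.inv(k["extrinsics"]);p=np.atleast_2d(P)@T[:3,:3].T+T[:3,3]
    return np.c_[k["fx"]*p[:,0]/p[:,2]+k["cx"],k["fy"]*p[:,1]/p[:,2]+k["cy"]]
def ray(c,uv,z):
    k=CAL[c];E=k["extrinsics"];d=E[:3,:3]@[(uv[0]-k["cx"])/k["fx"],(uv[1]-k["cy"])/k["fy"],1]
    return E[:3,3]+d*(z-E[2,3])/d[2]
def box(cx,cy,z0,lx,ly,h):
    return np.array([[cx+a*lx/2,cy+b*ly/2,z0+e*h] for a in(-1,1) for b in(-1,1) for e in(0,1)])
SP=[box(0,0,0,.044,.022,.012),box(-.015,0,0,.014,.022,.028),box(.015,0,0,.014,.022,.028)]
S=8
def sil(c,parts,T,o,wh):
    im=np.zeros((wh[1]*S,wh[0]*S),np.uint8)
    for b in parts:
        q=proj(c,b@T[0].T+T[1]); h=cv2.convexHull(((q-o+.5)*S).astype(np.float32))
        cv2.fillConvexPoly(im,np.round(h*16-8).astype(np.int32),1,shift=4)
    return im>0
def fit(masks,parts,x0,z=0.,steps=(.006,.006,.3),full=False):
    """masks: {cam:bool}; fits x,y,yaw. returns x, iou"""
    J=[]
    for c,m in masks.items():
        v,u=np.nonzero(m);o=np.array([u.min()-12,v.min()-12]);wh=np.array([u.max(),v.max()])+13-o
        sub=np.zeros((wh[1],wh[0]),np.uint8);sub[v-o[1],u-o[0]]=1
        J.append((c,np.kron(sub,np.ones((S,S)))>0,o,wh))
    def f(x):
        T=(R.from_euler("z",x[2]).as_matrix(),np.array([x[0],x[1],z]));s=0
        for c,m,o,wh in J:
            q=sil(c,parts,T,o,wh);s-=(q&m).sum()/max(1,(q|m).sum())
        return s/len(J)
    best=None
    for y in ([x0[2]] if len(x0)>2 else np.arange(6)*np.pi/6):
        s0=np.array([x0[0],x0[1],y])
        r=minimize(f,s0,method="Nelder-Mead",options=dict(initial_simplex=np.vstack([s0]+[s0+np.eye(3)[i]*steps[i] for i in range(3)]),xatol=1e-4,fatol=1e-4,maxiter=120))
        if best is None or r.fun<best.fun:best=r
    return best.x,-best.fun
def spacers():
    ims={c:ctrl.capture(c) for c in CAL};L={}
    for c in CAL:
        L[c]=[]
        for d in ctrl.outline_of("spacer1",c):
            m=d["pixels"]
            if d["score"]<.3 or m.sum()<20: continue
            b,g,r=ims[c][m].mean(0)
            if g>1.4*r: continue
            v,u=np.nonzero(m);L[c].append((ray(c,(u.mean(),v.mean()),.012)[:2],m,d["score"]))
    out=[]
    for p,m,s in L["top"]:
        ms={"top":m}
        for p2,m2,s2 in L["scene"]:
            if np.linalg.norm(p-p2)<.02: ms["scene"]=m2
        x,i=fit(ms,SP,p);out.append(x)
        print("spacer",np.round(x,4),"deg%.1f"%np.degrees(x[2]),"iou %.2f"%i,"score %.2f"%s,list(ms))
    print("scene only:",[np.round(p,3).tolist() for p,m,s in L["scene"] if all(np.linalg.norm(p-q[0])>=.02 for q in L["top"])])
    return out
E
python3 - <<'E'
from h import *
spacers()
m={}
for c in CAL:
    for n in("caliper","holder","key","bush","weight"):
        for d in ctrl.outline_of(n,c)[:2]: print(c,n,"%.2f"%d["score"],np.round(d["box"]),d["pixels"].sum())
    for n,z in(("bed",.012),("anvil_face",.026),("jaw_face",.026),("jaw_grip",.042),("screw_mouth",.028),("holder_mouth",.05),("key",.01)):
        for d in ctrl.mark_of(n,c)[:1]: print(c,n,"%.2f"%d["score"],np.round(d["uv"],1),np.round(ray(c,d["uv"],z),4)[:2])
    m[c]=ctrl.outline_of("caliper",c)[0]["pixels"]
cal=[box(0,-.015,0,.1,.31,.012),box(0,.115,0,.05,.05,.052),box(0,.067,.012,.04,.014,.028)]
for k in CAL: print(k,fit({k:m[k]},[cal[0]],(.5,.03,-1.5),steps=(.01,.01,.1)))
print(fit(m,[cal[0]],(.5,.03,-1.5),steps=(.01,.01,.1)))
E
```

```text
spacer [ 0.5365 -0.4389 -0.0122] deg-0.7 iou 0.84 score 0.73 ['top', 'scene']
spacer [ 0.5251 -0.2224  3.2574] deg186.6 iou 0.81 score 0.70 ['top', 'scene']
spacer [ 0.439  -0.3343  0.5018] deg28.7 iou 0.84 score 0.65 ['top', 'scene']
scene only: []
scene caliper 0.64 [323. 231. 140.  57.] 5442
scene holder 0.68 [435. 181.  35.  36.] 860
scene holder 0.62 [378. 216.   6.   4.] 16
scene key 0.72 [334. 225.  34.  23.] 570
scene key 0.67 [439. 160.  22.  28.] 266
scene bush 0.72 [318. 337.  39.  40.] 1088
scene bush 0.44 [216. 220.  15.  14.] 183
scene weight 0.65 [172. 265.  12.  18.] 209
scene bed 0.66 [329.1 229.8] [0.55   0.0166]
scene anvil_face 0.73 [321.8 228.3] [ 0.5494 -0.0006]
scene jaw_face 0.95 [348.9 224.6] [0.5594 0.06  ]
scene jaw_grip 0.82 [323.8 223. ] [0.5473 0.0048]
scene screw_mouth 0.55 [354.7 216.2] [0.5435 0.0795]
scene holder_mouth 0.86 [434.5 170. ] [0.4951 0.2928]
scene key 0.56 [430.5 182.6] [0.5001 0.2872]
top caliper 0.74 [320. 273. 121.  55.] 4455
top holder 0.93 [209. 286.  30.  28.] 561
top holder 0.23 [488. 272.  14.  15.] 189
top bush 0.64 [407. 311.  12.  11.] 104
top weight 0.47 [451. 278.   9.  13.] 100
top anvil_face 0.56 [290.  265.2] [0.5517 0.0826]
top jaw_face 0.57 [297.6 265. ] [0.5525 0.0629]
top jaw_grip 0.50 [272.5 262.7] [0.5554 0.1265]
top screw_mouth 0.44 [274.1 264.2] [0.5535 0.1238]
top holder_mouth 0.58 [209.5 283.1] [0.5002 0.2834]
top key 0.80 [212.7 283.8] [0.5022 0.285 ]
scene (array([ 0.54425815,  0.01781982, -0.14316267]), np.float64(0.9388769826622078))
top (array([ 0.54185794,  0.022625  , -0.14869146]), np.float64(0.9459103703853708))
(array([ 0.54312223,  0.02132644, -0.14735078]), np.float64(0.9281968295459919))
```

```bash
cat >> h.py <<'E'
CALP=[box(0,-.015,0,.1,.31,.012),box(0,.115,0,.05,.05,.052),box(0,.067,.012,.04,.014,.028)]
def calT(x): return R.from_euler("z",x[2]).as_matrix(),np.array([x[0],x[1],0])
E
python3 - <<'E'
from h import *
ims={c:ctrl.capture(c) for c in CAL}
m={c:ctrl.outline_of("caliper",c)[0]["pixels"] for c in CAL}
mb={}
for c in CAL:
    hsv=cv2.cvtColor(ims[c],cv2.COLOR_BGR2HSV);b=(hsv[...,0]>100)&(hsv[...,0]<130)&(hsv[...,1]>120)&(hsv[...,2]>50)
    u,v=proj(c,[[.56,.12,.03]])[0].astype(int);k=np.zeros_like(b);k[v-25:v+25,u-25:u+25]=1;b&=k
    b=cv2.morphologyEx(b.astype(np.uint8),cv2.MORPH_CLOSE,np.ones((9,9)))>0
    mb[c]=b;m[c]=m[c]|b
print(fit(m,CALP,(.543,.021,-.147),steps=(.005,.005,.05)))
blk=[box(0,0,0,.05,.05,.052)]
x,i=fit(mb,blk,(.56,.13,-.147),steps=(.005,.005,.05));print("block",x,i, [b.sum() for b in mb.values()])
x,i=fit(m,CALP,(.543,.021,-.147),steps=(.005,.005,.05))
Rm,t=calT(x)
print("bushes",[ray("top",(407,311),.011),ray("top",(451.5,278),.02)])
o=[]
for c,(a,b) in {"scene":((240,190),(410,270)),"top":((250,235),(390,305))}.items():
    im=cv2.resize(ims[c][a[1]:b[1],a[0]:b[0]],None,fx=4.5,fy=4.5,interpolation=cv2.INTER_CUBIC)
    for p in CALP:
        q=(proj(c,p@Rm.T+t)-a+.5)*4.5
        for i in range(8):
            for j in (1,2,4):
                if not i&j: cv2.line(im,tuple(q[i].astype(int)),tuple(q[i|j].astype(int)),(0,255,255),1)
    o.append(cv2.copyMakeBorder(im,0,0,0,765-im.shape[1] if im.shape[1]<765 else 0,cv2.BORDER_CONSTANT))
o=np.vstack(o);print(o.shape);cv2.imwrite("pics/cal1.png",cv2.resize(o,None,fx=.85,fy=.85) if o.shape[0]>600 else o)
E
```

```text
(array([ 0.54362914,  0.01893603, -0.15169903]), np.float64(0.9316044738901594))
block [ 0.55984692  0.13194323 -0.16273947] 0.5767585528909394 [np.int64(428), np.int64(295)]
bushes [array([ 0.43873845, -0.22102498,  0.011     ]), array([ 0.52460448, -0.33603514,  0.02      ])]
(675, 765, 3)
```

View pics/cal1.png

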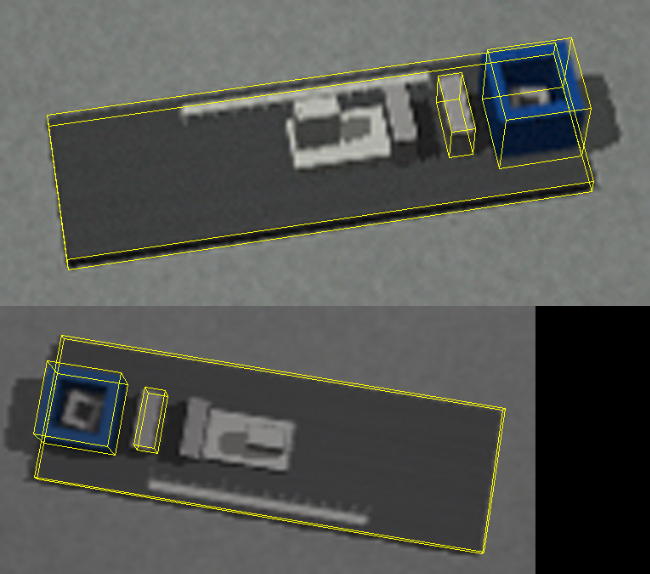

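```bash
cat >> h.py <<'E'
CX=np.array([.5436,.0190,-.150])
JAW=[box(0,-.007,.012,.04,.014,.028),box(0,-.043,.012,.034,.058,.0105),box(0,-.056,.012,.014,.026,.046)]
def cal2w(p,x=None):
    Rm,t=calT(CX if x is None else x);return np.asarray(p)@Rm.T+t
E
python3 - <<'E'
from h import *
for c,uv in(("top",(270.9,261.7)),("scene",(378.6,215.4))): print("socket",c,ray(c,uv,.028)[:2], "caliper frame",(ray(c,uv,.028)-calT(CX)[1])@calT(CX)[0])
for dx in (0,):
  for c in CAL:
    im=ctrl.capture(c);g=im.min(2)
    best=[]
    for o in np.arange(.004,.05,.001):
        m=np.zeros(g.shape,np.uint8)
        for b in JAW[:2]:
            q=cv2.convexHull((proj(c,cal2w(b+[0,.06-o,0]))).astype(np.float32));cv2.fillConvexPoly(m,np.round(q*16).astype(np.int32),1,shift=4)
        ring=(cv2.dilate(m,np.ones((5,5)))>0)&(m==0)
        best.append((g[m>0].mean()-g[ring].mean(),o))
    print(c,sorted(best)[-4:])
E
```

```text
socket top [0.55996206 0.13232986] caliper frame [-0.00075747  0.1145024   0.028     ]
socket scene [0.55860812 0.13129184] caliper frame [-0.00194109  0.11327371  0.028     ]
scene [(np.float64(32.459389790398916), np.float64(0.018000000000000002)), (np.float64(33.117238562091515), np.float64(0.019)), (np.float64(33.7694139775753), np.float64(0.02)), (np.float64(35.496818181818185), np.float64(0.021))]
top [(np.float64(50.80775226757369), np.float64(0.016)), (np.float64(51.58089887640449), np.float64(0.017)), (np.float64(51.60613736483781), np.float64(0.019)), (np.float64(52.07672540381791), np.float64(0.018000000000000002))]
```

```bash
cat >> h.py <<'E'
def rot(a): return np.array([[np.cos(a),np.sin(a),0],[np.sin(a),-np.cos(a),0],[0,0,-1.]])
def plan(*wps):
    """wps: (x,y,zTCP,a) ; a = angle of tool x axis; prints calls from the measured pose"""
    s=ctrl.sense();q=s["eef_rot"];P=s["eef_pos"];M=R.from_quat([q[1],q[2],q[3],q[0]]).as_matrix()
    print("now",np.round(P,4),"a %.3f"%np.arctan2(M[1,0],M[0,0]),"F",np.round(s["ft_force"],1),"gap %.4f"%s["finger_gap"],"t %.1f"%s["clock"])
    for w in wps:
        T=np.array(w[:3]);N=rot(w[3])
        d=M.T@(T-P);rv=R.from_matrix(M.T@N).as_rotvec()
        n=int(max(np.ceil(np.abs(d).max()/.199),np.ceil(np.abs(rv).max()/np.radians(29.9)),1))
        for i in range(n):
            M2=M@R.from_rotvec(rv/n).as_matrix();dd=M.T@((T-P)/(n-i))
            P=P+(T-P)/(n-i)
            print("  ->",np.round(P,3),"rows need %.1f"%max(np.linalg.norm(dd)/.0625,np.degrees(np.linalg.norm(rv/n))/10.7),np.round(np.r_[dd/.2,np.degrees(rv/n)/30],3).tolist())
            M=M2
        P=T;M=N
AC=CX[2]+np.pi/2   # tool x angle for closing along caliper x
E
python3 - <<'E'
from h import *
g=cal2w([0,-.0155,0]);print(g)
plan((g[0],g[1],.15,AC),(g[0],g[1],.049,AC))
E
```

```text
[0.54128371 0.00367405 0.        ]
now [ 0.2627 -0.6218  0.2607] a 0.400 F [ 0.9 -0.3 -0. ] gap 0.0879 t 1.9
  -> [ 0.356 -0.413  0.224] rows need 3.7 [0.833, -0.78, 0.185, 0.0, -0.0, -0.65]
  -> [ 0.448 -0.205  0.187] rows need 3.7 [1.046, -0.457, 0.185, 0.0, -0.0, -0.65]
  -> [0.541 0.004 0.15 ] rows need 3.7 [1.138, -0.081, 0.185, 0.0, -0.0, -0.65]
  -> [0.541 0.004 0.049] rows need 1.6 [0.0, 0.0, 0.505, 0.0, 0.0, 0.0]
```

```bash
sed -i 's/np.ceil(np.abs(d).max()\/.199)/np.ceil(np.linalg.norm(d)\/.199)/' h.py
python3 - <<'E'
from h import *
g=cal2w([0,-.0155,0])
plan((g[0],g[1],.15,AC),(g[0],g[1],.049,AC))
E
```

```text
now [ 0.2627 -0.6218  0.2607] a 0.400 F [ 0.9 -0.3 -0. ] gap 0.0879 t 1.9
  -> [ 0.332 -0.465  0.233] rows need 2.8 [0.625, -0.585, 0.138, 0.0, -0.0, -0.488]
  -> [ 0.402 -0.309  0.205] rows need 2.8 [0.752, -0.408, 0.138, 0.0, -0.0, -0.488]
  -> [ 0.472 -0.153  0.178] rows need 2.8 [0.831, -0.205, 0.138, 0.0, -0.0, -0.488]
  -> [0.541 0.004 0.15 ] rows need 2.8 [0.856, 0.012, 0.138, 0.0, -0.0, -0.488]
  -> [0.541 0.004 0.049] rows need 1.6 [0.0, 0.0, 0.505, 0.0, 0.0, 0.0]
```

```bash
python3 -m crank '[[[-1,0.31,-0.29,0.07,0,0,-0.24],[-1,0.625,-0.585,0.138,0,0,-0.488],[-1,0.625,-0.585,0.138,0,0,-0.488],[-1,0.625,-0.585,0.138,0,0,-0.488],[-1,0.625,-0.585,0.138,0,0,-0.488]]]'
python3 -m crank '[[[-1,0.37,-0.2,0.07,0,0,-0.24],[-1,0.752,-0.408,0.138,0,0,-0.488],[-1,0.752,-0.408,0.138,0,0,-0.488],[-1,0.752,-0.408,0.138,0,0,-0.488]]]'
python3 -m crank '[[[-1,0.41,-0.1,0.07,0,0,-0.24],[-1,0.831,-0.205,0.138,0,0,-0.488],[-1,0.831,-0.205,0.138,0,0,-0.488],[-1,0.831,-0.205,0.138,0,0,-0.488]]]'
python3 -m crank '[[[-1,0.43,0.01,0.07,0,0,-0.24],[-1,0.856,0.012,0.138,0,0,-0.488],[-1,0.856,0.012,0.138,0,0,-0.488],[-1,0.856,0.012,0.138,0,0,-0.488],[-1,0.856,0.012,0.138,0,0,-0.488]]]'
python3 - <<'E'
from h import *
g=cal2w([0,-.0155,0])
plan((g[0],g[1],.049,AC))
im=ctrl.capture("scene")[130:290,220:420];cv2.imwrite("pics/a1.png",cv2.resize(im,None,fx=3.5,fy=3.5))
E
```

```text
clock: 2.52
eef_pos: [0.3325, -0.4658, 0.2337]
eef_rot: [0.001, 0.947, 0.322, -0.0]
ft_force: [-0.2, -1.2, -0.9]
finger_gap: 0.0879
finger_force: 0.0
clock: 3.02
eef_pos: [0.4025, -0.3079, 0.2053]
eef_rot: [-0.0, 0.898, 0.441, -0.0]
ft_force: [0.4, -0.2, -0.5]
finger_gap: 0.0883
finger_force: 0.0
clock: 3.52
eef_pos: [0.4726, -0.1523, 0.178]
eef_rot: [0.0, 0.834, 0.552, 0.0]
ft_force: [0.4, -0.1, -0.5]
finger_gap: 0.0883
finger_force: 0.0
clock: 4.15
eef_pos: [0.5414, 0.0017, 0.1506]
eef_rot: [0.0, 0.758, 0.652, -0.0]
ft_force: [0.4, -0.5, 0.2]
finger_gap: 0.088
finger_force: 0.0
now [0.5414 0.0017 0.1506] a 1.421 F [ 0.4 -0.5  0.2] gap 0.0880 t 4.2
  -> [0.541 0.004 0.049] rows need 1.6 [0.01, -0.002, 0.508, 0.001, 0.002, -0.0]
```

View pics/a1.png

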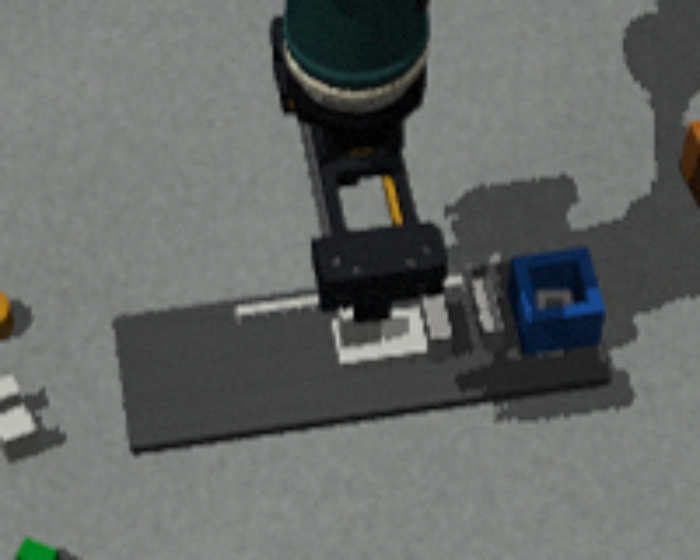

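```bash
python3 -m crank '[[[-1,0.01,0,0.2,0,0,0],[-1,0.01,0,0.4,0,0,0],[-1,0.01,0,0.508,0,0,0],[-1,0.01,0,0.508,0,0,0],[1,0.01,0,0.508,0,0,0],[1,0.01,0,0.508,0,0,0],[1,0.01,0,0.508,0,0,0],[1,0.01,0,0.508,0,0,0]]]'
python3 -m crank '[[[1,0,0,0,0,0,0],[1,0,0,0,0,0,0],[1,0,0,0,0,0,0]]]'
```

```text
clock: 5.2
eef_pos: [0.5417, 0.0059, 0.0494]
eef_rot: [0.0, 0.758, 0.653, 0.0]
ft_force: [-0.1, 0.4, -0.2]
finger_gap: 0.0503
finger_force: 0.0
clock: 5.58
eef_pos: [0.5412, 0.0059, 0.0486]
eef_rot: [-0.0, 0.758, 0.653, -0.0]
ft_force: [0.1, -0.4, 0.2]
finger_gap: 0.0201
finger_force: 0.0
```

```bash
python3 -m crank '[[[1,0,0,0,0,0,0],[1,0,0,0,0,0,0],[1,0,0,0,0,0,0]]]'
python3 -m crank '[[[1,-0.06,0,0,0,0,0],[1,-0.12,0,0,0,0,0],[1,-0.18,0,0,0,0,0],[1,-0.24,0,0,0,0,0],[1,-0.3,0,0,0,0,0],[1,-0.37,0,0,0,0,0],[1,-0.44,0,0,0,0,0],[1,-0.47,0,0,0,0,0]]]'
```

```text
clock: 5.95
eef_pos: [0.5394, 0.0061, 0.0484]
eef_rot: [-0.001, 0.758, 0.652, -0.001]
ft_force: [-4.9, -0.0, 3.6]
finger_gap: 0.0135
finger_force: 30.0
clock: 6.95
eef_pos: [0.525, -0.0865, 0.0484]
eef_rot: [-0.002, 0.758, 0.652, -0.001]
ft_force: [-6.9, 4.1, 6.6]
finger_gap: 0.0138
finger_force: 30.0
```

```bash
python3 -m crank '[[[-1,0,0,0,0,0,0],[-1,0,0,0,0,0,0],[-1,0,0,0,0,0,0],[-1,0,0,-0.2,0,0,0],[-1,0,0,-0.5,0,0,0],[-1,0,0,-0.7,0,0,0],[-1,0,0,-0.7,0,0,0],[-1,0,0,-0.7,0,0,0]]]'
python3 - <<'E'
from h import *
for p in ([.5394,.0061,0],[.525,-.0865,0]): print((np.array(p)-calT(CX)[1])@calT(CX)[0])
X=spacers()
for x in X: print(x)
plan()
E
```

```text
clock: 7.95
eef_pos: [0.5268, -0.0869, 0.1879]
eef_rot: [-0.0, 0.758, 0.653, -0.0]
ft_force: [0.3, 0.4, 0.6]
finger_gap: 0.0878
finger_force: 0.0
[-0.00222509 -0.01338279  0.        ]
[-0.00262542 -0.1070949   0.        ]
spacer [ 0.439  -0.3325  0.5047] deg28.9 iou 0.89 score 0.71 ['top']
spacer [ 0.5364 -0.4391  3.1147] deg178.5 iou 0.88 score 0.57 ['top', 'scene']
scene only: [[0.525, -0.223]]
[ 0.43901914 -0.3324578   0.50474413]
[ 0.53641669 -0.43907441  3.1147288 ]
now [ 0.526  -0.0868  0.1866] a 1.422 F [-0.3 -0.3  0.3] gap 0.0879 t 8.2
```

```bash
sed -i 's/^CX=.*/CX=np.array([.5414,.0193,-.153])/' h.py
python3 - <<'E'
from h import *
print(ray("top",(412,235),.012),ray("top",(441,248),.012))
a=.115+np.pi/2
plan((.525,-.2225,.10,a),(.525,-.2225,.027,a))
p=cal2w([0,.045,0])
print("place"); plan((.525,-.2225,.10,a),(p[0],p[1],.10,AC),(p[0],p[1],.041,AC))
E
```

```text
[ 0.6385286  -0.23787779  0.012     ] [ 0.60450248 -0.31345742  0.012     ]
now [ 0.526  -0.0868  0.1866] a 1.422 F [-0.3 -0.3  0.3] gap 0.0879 t 8.2
  -> [ 0.525 -0.222  0.1  ] rows need 2.6 [-0.672, 0.097, 0.433, -0.007, -0.001, -0.504]
  -> [ 0.525 -0.222  0.027] rows need 1.2 [0.0, 0.0, 0.365, 0.0, 0.0, 0.0]
place
now [ 0.526  -0.0868  0.1866] a 1.422 F [-0.3 -0.3  0.3] gap 0.0879 t 8.2
  -> [ 0.525 -0.222  0.1  ] rows need 2.6 [-0.672, 0.097, 0.433, -0.007, -0.001, -0.504]
  -> [ 0.537 -0.079  0.1  ] rows need 2.3 [0.704, 0.14, 0.0, 0.0, 0.0, 0.256]
  -> [0.548 0.064 0.1  ] rows need 2.3 [0.717, 0.045, 0.0, 0.0, 0.0, 0.256]
  -> [0.548 0.064 0.041] rows need 0.9 [0.0, 0.0, 0.295, 0.0, 0.0, 0.0]
```

```bash
python3 -m crank '[[[-0.5,-0.34,0.05,0.1,0,0,-0.25],[-0.5,-0.672,0.097,0.3,0,0,-0.504],[-0.5,-0.672,0.097,0.433,0,0,-0.504],[-0.5,-0.672,0.097,0.433,0,0,-0.504],[-0.5,-0.672,0.097,0.433,0,0,-0.504],[-0.5,-0.672,0.097,0.433,0,0,-0.504]]]'
python3 -m crank '[[[-0.5,0,0,0.15,0,0,0],[-0.5,0,0,0.3,0,0,0],[-0.5,0,0,0.365,0,0,0],[-0.5,0,0,0.365,0,0,0],[0.8,0,0,0.365,0,0,0],[0.8,0,0,0.365,0,0,0],[0.8,0,0,0.365,0,0,0],[0.8,0,0,0.365,0,0,0]]]'
python3 -m crank '[[[0.8,0,0,0,0,0,0],[0.8,0,0,0,0,0,0]]]'
python3 - <<'E'
from h import *
cv2.imwrite("pics/g1.png",cv2.resize(ctrl.capture("scene")[150:320,100:300],None,fx=3,fy=3))
plan()
E
```

```text
clock: 8.9
eef_pos: [0.5276, -0.2223, 0.1036]
eef_rot: [0.001, 0.665, 0.747, 0.0]
ft_force: [0.5, -0.3, -0.6]
finger_gap: 0.0664
finger_force: 0.0
clock: 9.9
eef_pos: [0.5269, -0.2232, 0.0302]
eef_rot: [0.0, 0.665, 0.747, 0.0]
ft_force: [-2.3, 0.0, 4.9]
finger_gap: 0.044
finger_force: 30.0
clock: 10.15
eef_pos: [0.5269, -0.2232, 0.0302]
eef_rot: [0.0, 0.665, 0.747, 0.0]
ft_force: [-2.6, 0.9, 5.6]
finger_gap: 0.0437
finger_force: 30.0
now [ 0.5269 -0.2233  0.0302] a 1.686 F [-3.5  0.4  6.6] gap 0.0436 t 10.2
```

View pics/g1.png

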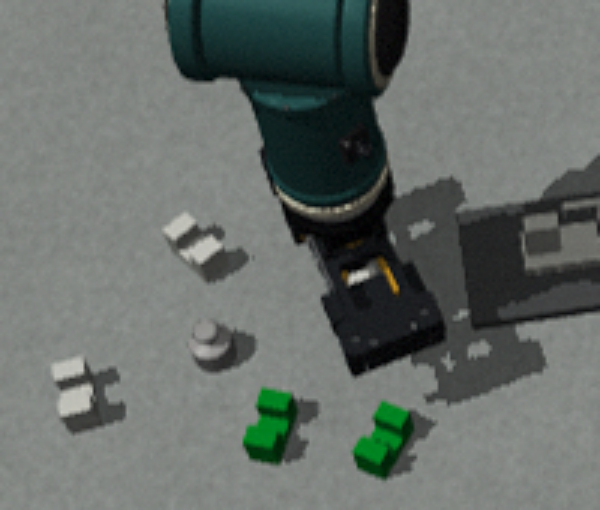

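```bash
python3 -m crank '[[[0.8,0,0,-0.1,0,0,0],[0.8,0,0,-0.2,0,0,0],[0.8,0,0,-0.35,0,0,0],[0.8,0,0,-0.38,0,0,0],[0.8,0,0,-0.38,0,0,0]]]'
python3 -m crank '[[[0.8,0.25,0.05,0,0,0,0.1],[0.8,0.5,0.1,0,0,0,0.2],[0.8,0.7,0.14,0,0,0,0.256],[0.8,0.7,0.14,0,0,0,0.256],[0.8,0.7,0.14,0,0,0,0.256]]]'
python3 -m crank '[[[0.8,0.25,0.02,0,0,0,0.1],[0.8,0.5,0.03,0,0,0,0.2],[0.8,0.717,0.04,0,0,0,0.256],[0.8,0.717,0.04,0,0,0,0.256],[0.8,0.717,0.04,0,0,0,0.256],[0.8,0.717,0.04,0,0,0,0.256]]]'
python3 - <<'E'
from h import *
p=cal2w([0,.045,0])
plan((p[0],p[1],.060,AC),(p[0],p[1],.0425,AC))
E
```

```text
clock: 10.82
eef_pos: [0.5271, -0.2231, 0.1061]
eef_rot: [0.001, 0.665, 0.747, 0.0]
ft_force: [-1.0, -0.5, -0.7]
finger_gap: 0.0437
finger_force: 30.0
clock: 11.45
eef_pos: [0.5376, -0.0807, 0.1041]
eef_rot: [-0.001, 0.713, 0.701, -0.001]
ft_force: [0.0, 0.0, -1.7]
finger_gap: 0.0433
finger_force: 30.0
clock: 12.2
eef_pos: [0.5489, 0.061, 0.1049]
eef_rot: [-0.0, 0.76, 0.65, -0.0]
ft_force: [-0.2, 0.4, -0.7]
finger_gap: 0.0439
finger_force: 30.0
now [0.5489 0.061  0.1049] a 1.416 F [-0.2  0.4 -0.7] gap 0.0439 t 12.2
  -> [0.548 0.064 0.06 ] rows need 0.7 [0.013, -0.005, 0.224, -0.001, 0.001, -0.004]
  -> [0.548 0.064 0.042] rows need 0.3 [0.0, 0.0, 0.087, 0.0, 0.0, 0.0]
```

```bash
python3 -m crank '[[[0.8,0.013,-0.005,0.1,0,0,0],[0.8,0.013,-0.005,0.2,0,0,0],[0.8,0.013,-0.005,0.25,0,0,0],[0.8,0.013,-0.005,0.28,0,0,0],[0.8,0.013,-0.005,0.295,0,0,0],[0.8,0.013,-0.005,0.305,0,0,0],[0.8,0.013,-0.005,0.309,0,0,0],[0.8,0.013,-0.005,0.309,0,0,0]]]'
python3 -m crank '[[[-0.27,0,0,0,0,0,0],[-0.27,0,0,0,0,0,0],[-0.27,0,0,0,0,0,0],[-0.27,0,0,-0.1,0,0,0],[-0.27,0,0,-0.3,0,0,0],[-0.27,0,0,-0.4,0,0,0],[-0.27,0,0,-0.4,0,0,0],[-0.27,0,0,-0.4,0,0,0]]]'
python3 - <<'E'
from h import *
X=spacers()
cv2.imwrite("pics/p1.png",cv2.resize(ctrl.capture("top")[220:330,240:440],None,fx=3.5,fy=3.5))
plan()
E
```

```text
clock: 13.2
eef_pos: [0.5486, 0.0655, 0.0436]
eef_rot: [0.0, 0.759, 0.651, 0.0]
ft_force: [0.0, 0.4, -1.9]
finger_gap: 0.0437
finger_force: 30.0
clock: 14.2
eef_pos: [0.5477, 0.0653, 0.1224]
eef_rot: [-0.0, 0.759, 0.651, -0.001]
ft_force: [-1.2, -0.1, -0.3]
finger_gap: 0.0562
finger_force: 0.0
spacer [ 0.4383 -0.3329  3.5977] deg206.1 iou 0.80 score 0.63 ['top', 'scene']
spacer [ 0.5357 -0.4383  3.1487] deg180.4 iou 0.86 score 0.50 ['top', 'scene']
scene only: [[0.558, 0.068]]
now [0.5477 0.0653 0.1221] a 1.418 F [-0.7 -1.  -0.7] gap 0.0561 t 14.4
```

View pics/p1.png

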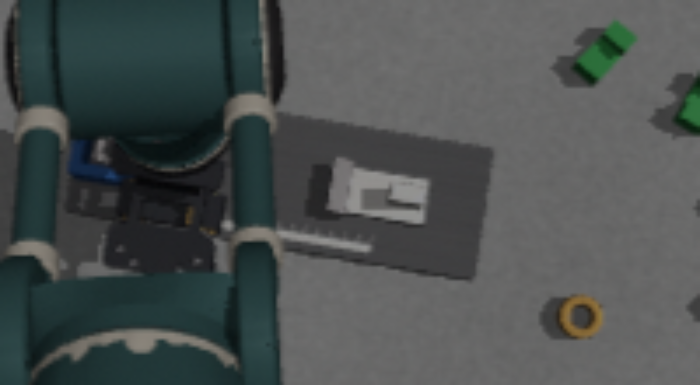

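Run:
```python
from h import *
a=.485+np.pi/2
plan((.4385,-.333,.10,a),(.4385,-.333,.027,a))
```

```text
now [0.5477 0.0653 0.1221] a 1.418 F [-0.7 -1.  -0.7] gap 0.0561 t 14.4
  -> [ 0.511 -0.067  0.115] rows need 2.2 [-0.684, -0.078, 0.037, -0.001, -0.0, -0.406]
  -> [ 0.475 -0.2    0.107] rows need 2.2 [-0.652, -0.221, 0.037, -0.001, -0.0, -0.406]
  -> [ 0.438 -0.333  0.1  ] rows need 2.2 [-0.59, -0.354, 0.037, -0.001, -0.0, -0.406]
  -> [ 0.438 -0.333  0.027] rows need 1.2 [0.0, 0.0, 0.365, 0.0, 0.0, 0.0]
```

```bash
python3 -m crank '[[[-0.5,-0.3,-0.03,0,0,0,-0.2],[-0.5,-0.684,-0.078,0.037,0,0,-0.406],[-0.5,-0.684,-0.078,0.037,0,0,-0.406],[-0.5,-0.684,-0.078,0.037,0,0,-0.406]]]' >/dev/null
python3 -m crank '[[[-0.5,-0.3,-0.1,0,0,0,-0.2],[-0.5,-0.652,-0.221,0.037,0,0,-0.406],[-0.5,-0.652,-0.221,0.037,0,0,-0.406],[-0.5,-0.652,-0.221,0.037,0,0,-0.406]]]' >/dev/null
python3 -m crank '[[[-0.5,-0.3,-0.18,0,0,0,-0.2],[-0.5,-0.59,-0.354,0.037,0,0,-0.406],[-0.5,-0.59,-0.354,0.037,0,0,-0.406],[-0.5,-0.59,-0.354,0.037,0,0,-0.406],[-0.5,-0.59,-0.354,0.037,0,0,-0.406]]]'
python3 - <<'E'
from h import *
a=.485+np.pi/2
plan((.4385,-.333,.027,a))
X=spacers()
E
```

```text
clock: 16.08
eef_pos: [0.44, -0.3309, 0.101]
eef_rot: [-0.0, 0.516, 0.856, 0.0]
ft_force: [0.7, 0.5, 0.1]
finger_gap: 0.066
finger_force: 0.0
now [ 0.44   -0.3309  0.101 ] a 2.057 F [0.7 0.5 0.1] gap 0.0660 t 16.1
  -> [ 0.438 -0.333  0.027] rows need 1.2 [-0.006, -0.011, 0.37, 0.001, -0.002, 0.001]
spacer [ 0.4393 -0.3336  3.646 ] deg208.9 iou 0.63 score 0.63 ['top', 'scene']
spacer [ 0.5717  0.0585 -0.1817] deg-10.4 iou 0.81 score 0.55 ['top', 'scene']
scene only: [[0.536, -0.44]]
```

```bash
python3 -m crank '[[[-0.5,-0.006,-0.011,0.15,0,0,0],[-0.5,-0.006,-0.011,0.3,0,0,0],[-0.5,-0.006,-0.011,0.37,0,0,0],[-0.5,-0.006,-0.011,0.37,0,0,0],[0.8,-0.006,-0.011,0.37,0,0,0],[0.8,-0.006,-0.011,0.37,0,0,0],[0.8,-0.006,-0.011,0.37,0,0,0],[0.8,-0.006,-0.011,0.37,0,0,0]]]'
python3 -m crank '[[[0.8,0,0,0,0,0,0],[0.8,0,0,-0.1,0,0,0],[0.8,0,0,-0.3,0,0,0],[0.8,0,0,-0.38,0,0,0],[0.8,0,0,-0.38,0,0,0]]]'
python3 - <<'E'
from h import *
A=ctrl.capture("scene")[180:280,230:410];B=ctrl.capture("top")[230:310,240:400]
o=[cv2.resize(x,None,fx=3.6,fy=3.6,interpolation=cv2.INTER_CUBIC) for x in(A,B)]
o[1]=cv2.copyMakeBorder(o[1],0,0,0,o[0].shape[1]-o[1].shape[1],cv2.BORDER_CONSTANT)
# overlay expected placing
for k,(c,a) in enumerate((("scene",(230,180)),("top",(240,230)))):
    for b in SP:
        q=(proj(c,cal2w(b+[0,.045,.012]))-a+.5)*3.6
        cv2.polylines(o[k],[cv2.convexHull(q.astype(np.int32))],True,(0,255,255),1)
cv2.imwrite("pics/p2.png",np.vstack(o));plan()
E
```

```text
clock: 17.27
eef_pos: [0.4387, -0.3357, 0.0283]
eef_rot: [0.001, 0.517, 0.856, -0.0]
ft_force: [-0.3, 1.3, 5.2]
finger_gap: 0.0441
finger_force: 30.0
clock: 17.9
eef_pos: [0.4386, -0.3356, 0.1041]
eef_rot: [0.001, 0.517, 0.856, -0.0]
ft_force: [-0.2, -0.1, -1.9]
finger_gap: 0.0437
finger_force: 30.0
now [ 0.4372 -0.3345  0.1019] a 2.055 F [-0.7 -0.4 -1.5] gap 0.0435 t 18.0
```

View pics/p2.png

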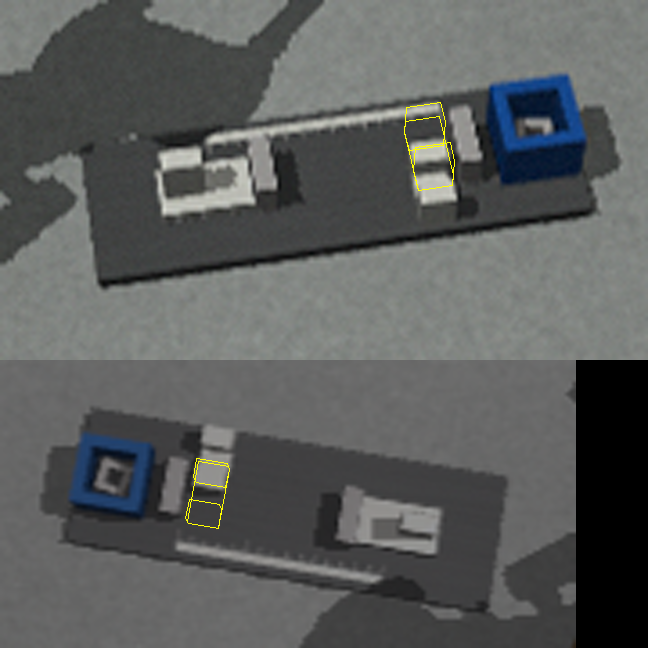

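Run:
```python
from h import *
p=cal2w([0,-.012,0])
plan((p[0],p[1],.105,AC),(p[0],p[1],.042,AC))
```

```text
now [ 0.4372 -0.3345  0.1019] a 2.055 F [-0.7 -0.4 -1.5] gap 0.0435 t 18.0
  -> [ 0.488 -0.164  0.103] rows need 2.9 [0.637, 0.625, -0.007, -0.001, -0.001, 0.609]
  -> [0.54  0.007 0.105] rows need 2.9 [0.801, 0.394, -0.007, -0.001, -0.001, 0.609]
  -> [0.54  0.007 0.042] rows need 1.0 [0.0, 0.0, 0.315, 0.0, 0.0, 0.0]
```

```bash
python3 -m crank '[[[0.8,0.2,0.2,-0.03,0,0,0.2],[0.8,0.4,0.4,-0.03,0,0,0.4],[0.8,0.637,0.625,-0.03,0,0,0.609],[0.8,0.637,0.625,-0.03,0,0,0.609],[0.8,0.637,0.625,-0.03,0,0,0.609]]]' >/dev/null
python3 -m crank '[[[0.8,0.25,0.12,0,0,0,0.2],[0.8,0.5,0.25,0,0,0,0.4],[0.8,0.801,0.394,0,0,0,0.609],[0.8,0.801,0.394,0,0,0,0.609],[0.8,0.801,0.394,0,0,0,0.609],[0.8,0.801,0.394,0,0,0,0.609]]]'
python3 - <<'E'
from h import *
p=cal2w([0,-.012,0])
plan((p[0],p[1],.0415,AC))
E
```

```text
clock: 19.38
eef_pos: [0.5399, 0.005, 0.1086]
eef_rot: [-0.0, 0.76, 0.65, -0.001]
ft_force: [0.3, -0.8, -0.8]
finger_gap: 0.0439
finger_force: 30.0
now [0.5399 0.005  0.1086] a 1.416 F [ 0.3 -0.8 -0.8] gap 0.0439 t 19.4
  -> [0.54  0.007 0.041] rows need 1.1 [0.012, -0.003, 0.336, -0.002, 0.001, -0.004]
```

```bash
python3 -m crank '[[[0.8,0.008,-0.003,0.1,0,0,0],[0.8,0.008,-0.003,0.2,0,0,0],[0.8,0.008,-0.003,0.26,0,0,0],[0.8,0.008,-0.003,0.3,0,0,0],[0.8,0.008,-0.003,0.32,0,0,0],[0.8,0.008,-0.003,0.33,0,0,0],[0.8,0.008,-0.003,0.335,0,0,0],[0.8,0.008,-0.003,0.335,0,0,0]]]'
python3 -m crank '[[[-0.27,0,0,0,0,0,0],[-0.27,0,0,0,0,0,0],[-0.27,0,0,0,0,0,0],[-0.27,0,0,-0.1,0,0,0],[-0.27,0,0,-0.3,0,0,0],[-0.27,0,0,-0.4,0,0,0],[-0.5,-0.4,0,-0.45,0,0,0],[-0.5,-0.9,0,-0.45,0,0,0]]]'
cat >> h.py <<'E'
def packed():
    n=0
    ims={c:ctrl.capture(c) for c in CAL};L={c:[d["pixels"] for d in ctrl.outline_of("spacer1",c) if d["score"]>.2 and d["pixels"].sum()>20] for c in CAL}
    Rm,t=calT(CX)
    for m in L["top"]:
        v,u=np.nonzero(m);p=ray("top",(u.mean(),v.mean()),.026)[:2]
        if abs(p[0]-.545)>.08 or abs(p[1]-.03)>.12: continue
        ms={"top":m}
        for m2 in L["scene"]:
            v,u=np.nonzero(m2)
            if np.linalg.norm(ray("scene",(u.mean(),v.mean()),.026)[:2]-p)<.013: ms["scene"]=m2
        x,i=fit(ms,SP,(*p,CX[2]),z=.012,steps=(.005,.005,.1))
        print("on bed: world",np.round(x,4),"cal",np.round((np.r_[x[:2],0]-t)@Rm,4)[:2],"dyaw %.3f"%(x[2]-CX[2]),"iou %.2f"%i,list(ms))
E
python3 - <<'E'
from h import *
packed();spacers()
plan()
E
```

```text
clock: 20.38
eef_pos: [0.5404, 0.0087, 0.0424]
eef_rot: [0.0, 0.759, 0.651, 0.0]
ft_force: [0.4, 0.8, -1.7]
finger_gap: 0.0439
finger_force: 30.0
clock: 21.38
eef_pos: [0.5219, -0.1152, 0.1325]
eef_rot: [0.001, 0.758, 0.652, 0.001]
ft_force: [-0.4, 0.3, 0.1]
finger_gap: 0.0657
finger_force: 0.0
on bed: world [ 0.5439  0.0102 -0.1263] cal [ 0.0038 -0.0087] dyaw 0.027 iou 0.79 ['top', 'scene']
on bed: world [ 0.5725  0.0588 -0.1897] cal [0.0247 0.0437] dyaw -0.037 iou 0.79 ['top', 'scene']
on bed: world [ 0.5686  0.1303 -0.1607] cal [0.01   0.1139] dyaw -0.008 iou 0.48 ['top']
spacer [ 0.572   0.06   -0.2054] deg-11.8 iou 0.86 score 0.68 ['top', 'scene']
spacer [ 0.5381 -0.4389  0.0124] deg0.7 iou 0.82 score 0.56 ['top', 'scene']
spacer [0.5413 0.0119 3.0163] deg172.8 iou 0.80 score 0.47 ['top', 'scene']
scene only: []
now [ 0.5211 -0.1132  0.1308] a 1.419 F [ 0.2 -0.4  0.4] gap 0.0665 t 21.8
```

Run:
```python
from h import *
p=cal2w([.021,.0425,0])
plan((p[0],p[1],.105,AC),(p[0],p[1],.0405,AC))
```

```text
now [ 0.5211 -0.1132  0.1308] a 1.419 F [ 0.2 -0.4  0.4] gap 0.0665 t 21.8
  -> [0.569 0.058 0.105] rows need 2.9 [0.882, 0.106, 0.129, -0.001, -0.001, 0.003]
  -> [0.569 0.058 0.04 ] rows need 1.0 [0.0, 0.0, 0.322, 0.0, 0.0, 0.0]
```

```bash
python3 -m crank '[[[-0.5,0.3,0.03,0.05,0,0,0],[-0.5,0.6,0.07,0.1,0,0,0],[-0.5,0.882,0.106,0.129,0,0,0],[-0.5,0.882,0.106,0.129,0,0,0],[-0.5,0.882,0.106,0.129,0,0,0],[-0.5,0.882,0.106,0.129,0,0,0]]]'
python3 -m crank '[[[-0.5,0,0,0.15,0,0,0],[-0.5,0,0,0.28,0,0,0],[-0.5,0,0,0.322,0,0,0],[-0.5,0,0,0.322,0,0,0],[0.8,0,0,0.322,0,0,0],[0.8,0,0,0.322,0,0,0],[0.8,0,0,0.322,0,0,0],[0.8,0,0,0.322,0,0,0]]]'
python3 -m crank '[[[0.8,0,0,0,0,0,0],[0.8,0,0,0,0,0,0]]]'
python3 - <<'E'
from h import *
p=cal2w([0,.0435,0])
plan((p[0],p[1],.0415,AC))
E
```

```text
clock: 22.52
eef_pos: [0.5686, 0.056, 0.1052]
eef_rot: [0.0, 0.759, 0.651, -0.0]
ft_force: [-1.4, 0.4, -1.0]
finger_gap: 0.0662
finger_force: 0.0
clock: 23.52
eef_pos: [0.5701, 0.0567, 0.042]
eef_rot: [0.001, 0.759, 0.651, 0.001]
ft_force: [0.6, -0.7, 4.8]
finger_gap: 0.044
finger_force: 30.0
clock: 23.78
eef_pos: [0.5702, 0.0567, 0.0421]
eef_rot: [0.001, 0.759, 0.651, 0.001]
ft_force: [0.4, -1.6, 5.1]
finger_gap: 0.0437
finger_force: 30.0
now [0.5702 0.0567 0.0421] a 1.418 F [ 0.4 -1.6  5.1] gap 0.0437 t 23.8
  -> [0.548 0.062 0.042] rows need 0.4 [0.011, -0.114, 0.003, 0.005, -0.001, 0.0]
```

```bash
python3 -m crank '[[[0.8,0,0,-0.03,0,0,0],[0.8,0,-0.04,-0.03,0,0,0],[0.8,0.005,-0.08,-0.03,0,0,0],[0.8,0.01,-0.114,-0.03,0,0,0],[0.8,0.01,-0.114,-0.02,0,0,0],[0.8,0.01,-0.114,-0.01,0,0,0],[0.8,0.01,-0.114,-0.003,0,0,0],[0.8,0.01,-0.114,-0.003,0,0,0]]]'
python3 -m crank '[[[-0.27,0,0,0,0,0,0],[-0.27,0,0,0,0,0,0],[-0.27,0,0,0,0,0,0],[-0.27,0,0,-0.1,0,0,0],[-0.27,0,0,-0.3,0,0,0],[-0.27,0,0,-0.4,0,0,0],[-0.5,-0.4,0,-0.45,0,0,0],[-0.5,-0.9,0,-0.45,0,0,0]]]'
python3 - <<'E'
from h import *
packed();spacers()
plan((.540,-.439,.10,np.pi/2+.005))
cv2.imwrite("pics/p3.png",cv2.resize(ctrl.capture("scene")[180:300,90:410],None,fx=2.4,fy=2.4))
E
```

```text
clock: 24.78
eef_pos: [0.5469, 0.0621, 0.0421]
eef_rot: [-0.0, 0.759, 0.651, -0.0]
ft_force: [-2.8, 0.1, 4.8]
finger_gap: 0.0439
finger_force: 30.0
clock: 25.78
eef_pos: [0.5286, -0.0617, 0.1317]
eef_rot: [0.001, 0.758, 0.652, 0.001]
ft_force: [0.0, 0.1, 0.1]
finger_gap: 0.0657
finger_force: 0.0
on bed: world [ 0.5442  0.0102 -0.1063] cal [ 0.0041 -0.0086] dyaw 0.047 iou 0.66 ['top', 'scene']
spacer [ 0.5376 -0.4393 -0.0106] deg-0.6 iou 0.82 score 0.76 ['top', 'scene']
spacer [0.548  0.0654 2.9869] deg171.1 iou 0.81 score 0.57 ['top', 'scene']
spacer [0.5529 0.0898 0.127 ] deg7.3 iou 0.58 score 0.37 ['top']
scene only: [[0.536, 0.012]]
now [ 0.5278 -0.0597  0.1301] a 1.419 F [0.3 0.8 0.3] gap 0.0664 t 26.2
  -> [ 0.534 -0.249  0.115] rows need 3.0 [-0.933, 0.173, 0.075, -0.0, -0.0, -0.149]
  -> [ 0.54  -0.439  0.1  ] rows need 3.0 [-0.943, 0.1, 0.075, -0.0, -0.0, -0.149]
```

View pics/p3.png

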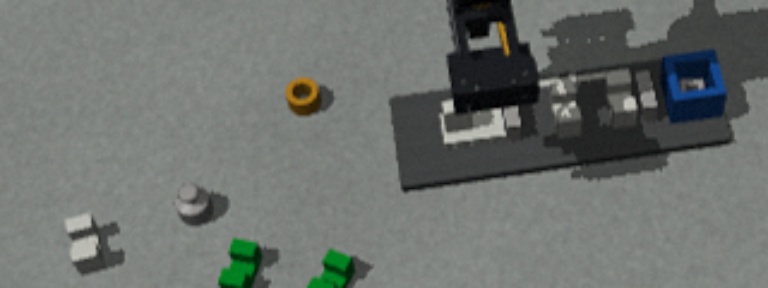

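```bash
python3 -m crank '[[[-0.5,-0.3,0.05,0,0,0,-0.05],[-0.5,-0.6,0.1,0.03,0,0,-0.1],[-0.5,-0.933,0.173,0.075,0,0,-0.149],[-0.5,-0.933,0.173,0.075,0,0,-0.149],[-0.5,-0.933,0.173,0.075,0,0,-0.149]]]' >/dev/null
python3 -m crank '[[[-0.5,-0.3,0.03,0,0,0,-0.05],[-0.5,-0.6,0.06,0.03,0,0,-0.1],[-0.5,-0.943,0.1,0.075,0,0,-0.149],[-0.5,-0.943,0.1,0.075,0,0,-0.149],[-0.5,-0.943,0.1,0.075,0,0,-0.149],[-0.5,-0.943,0.1,0.075,0,0,-0.149]]]'
python3 - <<'E'
from h import *
packed();spacers()
plan((.539,-.439,.026,np.pi/2))
E
```

```text
clock: 27.6
eef_pos: [0.5398, -0.4376, 0.1005]
eef_rot: [-0.001, 0.705, 0.709, 0.0]
ft_force: [-0.2, 0.0, 0.5]
finger_gap: 0.0661
finger_force: 0.0
on bed: world [ 0.5427  0.01   -0.1839] cal [ 0.0027 -0.009 ] dyaw -0.031 iou 0.79 ['top', 'scene']
on bed: world [ 0.547   0.0636 -0.1521] cal [-0.0012  0.0446] dyaw 0.001 iou 0.84 ['top', 'scene']
spacer [ 0.5357 -0.4369 -0.0405] deg-2.3 iou 0.59 score 0.75 ['top', 'scene']
spacer [0.5478 0.065  2.9708] deg170.2 iou 0.82 score 0.74 ['top', 'scene']
spacer [ 0.5284 -0.0738  1.5803] deg90.5 iou 0.40 score 0.72 ['top']
spacer [0.5377 0.012  2.959 ] deg169.5 iou 0.80 score 0.68 ['top', 'scene']
scene only: [[0.576, 0.426]]
now [ 0.5394 -0.4399  0.1006] a 1.574 F [-0.9  0.2  0.4] gap 0.0660 t 28.0
  -> [ 0.539 -0.439  0.026] rows need 1.2 [0.004, -0.002, 0.373, 0.0, 0.0, 0.006]
```

```bash
python3 -m crank '[[[-0.5,0.002,-0.002,0.15,0,0,0],[-0.5,0.002,-0.002,0.3,0,0,0],[-0.5,0.002,-0.002,0.37,0,0,0],[-0.5,0.002,-0.002,0.37,0,0,0],[0.8,0.002,-0.002,0.37,0,0,0],[0.8,0.002,-0.002,0.37,0,0,0],[0.8,0.002,-0.002,0.37,0,0,0],[0.8,0.002,-0.002,0.37,0,0,0]]]'
python3 -m crank '[[[0.8,0,0,0,0,0,0],[0.8,0,0,-0.1,0,0,0],[0.8,0,0,-0.3,0,0,0],[0.8,0,0,-0.4,0,0,0],[0.8,0,0,-0.4,0,0,0]]]'
python3 - <<'E'
from h import *
p=cal2w([0,.018,0])
plan((p[0],p[1],.108,AC),(p[0],p[1],.042,AC))
E
```

```text
clock: 29.0
eef_pos: [0.5392, -0.4405, 0.0278]
eef_rot: [0.001, 0.706, 0.708, -0.0]
ft_force: [-3.0, -0.2, 6.0]
finger_gap: 0.0437
finger_force: 30.0
clock: 29.62
eef_pos: [0.5404, -0.4409, 0.1094]
eef_rot: [0.003, 0.706, 0.708, 0.0]
ft_force: [0.2, 0.3, -2.3]
finger_gap: 0.0438
finger_force: 30.0
now [ 0.5404 -0.4409  0.1094] a 1.574 F [ 0.2  0.3 -2.3] gap 0.0438 t 29.6
  -> [ 0.542 -0.282  0.109] rows need 2.5 [0.797, 0.009, -0.0, 0.003, 0.002, 0.099]
  -> [ 0.543 -0.122  0.108] rows need 2.5 [0.796, -0.033, 0.0, 0.003, 0.002, 0.099]
  -> [0.544 0.037 0.108] rows need 2.5 [0.793, -0.074, 0.001, 0.003, 0.002, 0.099]
  -> [0.544 0.037 0.042] rows need 1.1 [0.0, 0.0, 0.33, 0.0, 0.0, 0.0]
```

```bash
python3 -m crank '[[[0.8,0.25,0,0,0,0,0.03],[0.8,0.5,0,0,0,0,0.06],[0.8,0.797,0.009,0,0,0,0.099],[0.8,0.797,0.009,0,0,0,0.099],[0.8,0.797,0.009,0,0,0,0.099]]]' >/dev/null
python3 -m crank '[[[0.8,0.25,-0.01,0,0,0,0.03],[0.8,0.5,-0.02,0,0,0,0.06],[0.8,0.796,-0.033,0,0,0,0.099],[0.8,0.796,-0.033,0,0,0,0.099],[0.8,0.796,-0.033,0,0,0,0.099]]]' >/dev/null
python3 -m crank '[[[0.8,0.25,-0.02,0,0,0,0.03],[0.8,0.5,-0.05,0,0,0,0.06],[0.8,0.793,-0.074,0,0,0,0.099],[0.8,0.793,-0.074,0,0,0,0.099],[0.8,0.793,-0.074,0,0,0,0.099],[0.8,0.793,-0.074,0,0,0,0.099]]]'
python3 - <<'E'
from h import *
p=cal2w([0,.0175,0])
plan((p[0],p[1],.0415,AC))
E
```

```text
clock: 31.62
eef_pos: [0.543, 0.0363, 0.1063]
eef_rot: [0.0, 0.76, 0.65, -0.0]
ft_force: [0.4, 0.4, -0.4]
finger_gap: 0.0439
finger_force: 30.0
now [0.543  0.0363 0.1063] a 1.416 F [ 0.4  0.4 -0.4] gap 0.0439 t 31.6
  -> [0.544 0.037 0.042] rows need 1.0 [0.003, 0.005, 0.324, -0.0, 0.001, -0.004]
```

```bash
python3 -m crank '[[[0.8,0,0.004,0.1,0,0,0],[0.8,0,0.004,0.2,0,0,0],[0.8,0,0.004,0.24,0,0,0],[0.8,0,0.004,0.27,0,0,0],[0.8,0,0.004,0.3,0,0,0],[0.8,0,0.004,0.315,0,0,0],[0.8,0,0.004,0.323,0,0,0],[0.8,0,0.004,0.323,0,0,0]]]'
python3 -m crank '[[[-0.27,0,0,0,0,0,0],[-0.27,0,0,0,0,0,0],[-0.27,0,0,0,0,0,0],[-0.27,0,0,-0.1,0,0,0],[-0.27,0,0,-0.3,0,0,0],[-0.27,0,0,-0.45,0,0,0],[-0.5,-0.4,0,-0.5,0,0,0],[-0.5,-0.9,0,-0.5,0,0,0]]]'
python3 - <<'E'
from h import *
packed()
s=ctrl.sense()["eef_pos"]
g=cal2w([0,-.109,0]);print(g)
plan((g[0],g[1],.1,AC),(g[0],g[1],.05,AC))
cv2.imwrite("pics/p4.png",cv2.resize(ctrl.capture("scene")[180:280,220:420],None,fx=3,fy=3))
E
```

```text
clock: 32.62
eef_pos: [0.5435, 0.0382, 0.0419]
eef_rot: [0.0, 0.759, 0.651, 0.0]
ft_force: [-0.5, 0.0, -0.8]
finger_gap: 0.044
finger_force: 30.0
clock: 33.62
eef_pos: [0.5255, -0.0858, 0.1425]
eef_rot: [0.001, 0.758, 0.652, 0.001]
ft_force: [0.8, -0.6, -0.6]
finger_gap: 0.0661
finger_force: 0.0
on bed: world [ 0.543   0.0108 -0.1897] cal [ 0.0029 -0.0082] dyaw -0.037 iou 0.83 ['top', 'scene']
on bed: world [ 0.5486  0.0641 -0.1829] cal [0.0003 0.0454] dyaw -0.030 iou 0.84 ['top', 'scene']
on bed: world [ 0.5452  0.0406 -0.1377] cal [0.0005 0.0217] dyaw 0.015 iou 0.82 ['top', 'scene']
[ 0.52478799 -0.0884267   0.        ]
now [ 0.5243 -0.086   0.1409] a 1.415 F [0.1 0.3 0.6] gap 0.0661 t 33.8
  -> [ 0.525 -0.088  0.1  ] rows need 0.7 [-0.012, 0.004, 0.205, 0.001, -0.001, -0.005]
  -> [ 0.525 -0.088  0.05 ] rows need 0.8 [0.0, 0.0, 0.25, 0.0, 0.0, 0.0]
```

View pics/p4.png

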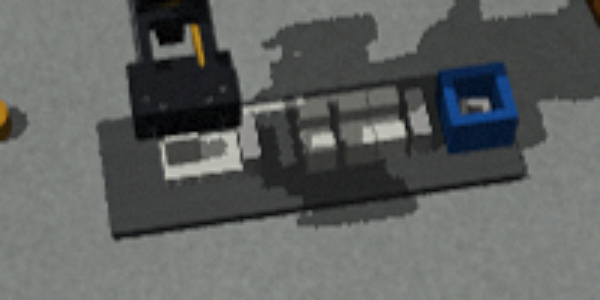

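```bash
python3 -m crank '[[[-0.5,-0.008,0,0.2,0,0,0],[-0.5,-0.008,0,0.4,0,0,0],[-0.5,-0.008,0,0.457,0,0,0],[-0.5,-0.008,0,0.457,0,0,0],[1,-0.008,0,0.457,0,0,0],[1,-0.008,0,0.457,0,0,0],[1,-0.008,0,0.457,0,0,0],[1,-0.008,0,0.457,0,0,0]]]'
python3 -m crank '[[[1,0,0,0,0,0,0],[1,0,0,0,0,0,0],[1,0,0,0,0,0,0]]]'
python3 -m crank '[[[1,0.02,0,0,0,0,0],[1,0.04,0,0,0,0,0],[1,0.06,0,0,0,0,0],[1,0.08,0,0,0,0,0],[1,0.1,0,0,0,0,0],[1,0.12,0,0,0,0,0],[1,0.14,0,0,0,0,0],[1,0.16,0,0,0,0,0]]]'
python3 -m crank '[[[1,0.005,0,0,0,0,0],[1,0.01,0,0,0,0,0],[1,0.015,0,0,0,0,0],[1,0.02,0,0,0,0,0],[1,0.025,0,0,0,0,0],[1,0.03,0,0,0,0,0],[1,0.035,0,0,0,0,0],[1,0.04,0,0,0,0,0]]]'
```

```text
clock: 34.88
eef_pos: [0.5245, -0.0867, 0.0499]
eef_rot: [0.0, 0.759, 0.651, 0.0]
ft_force: [1.2, 0.7, 0.1]
finger_gap: 0.0281
finger_force: 0.0
clock: 35.25
eef_pos: [0.5248, -0.0867, 0.0494]
eef_rot: [0.0, 0.759, 0.651, 0.0]
ft_force: [3.3, -0.2, -1.2]
finger_gap: 0.014
finger_force: 30.0
clock: 36.25
eef_pos: [0.5298, -0.0549, 0.0495]
eef_rot: [0.001, 0.759, 0.651, 0.0]
ft_force: [3.4, -3.4, -3.3]
finger_gap: 0.0137
finger_force: 30.0
clock: 37.25
eef_pos: [0.5309, -0.0473, 0.0495]
eef_rot: [0.001, 0.759, 0.651, 0.0]
ft_force: [2.9, -4.7, -3.1]
finger_gap: 0.0138
finger_force: 30.0
```

```bash
python3 -m crank '[[[1,0.003,0,0,0,0,0],[1,0.006,0,0,0,0,0],[1,0.009,0,0,0,0,0],[1,0.011,0,0,0,0,0],[1,0.013,0,0,0,0,0],[1,0.015,0,0,0,0,0],[1,0.017,0,0,0,0,0],[1,0.019,0,0,0,0,0]]]'|egrep 'pos|force: \['
```

```text
eef_pos: [0.5314, -0.044, 0.0494]
ft_force: [3.4, -5.9, -2.2]
```

```bash
python3 -m crank '[[[1,0.002,0,0,0,0,0],[1,0.004,0,0,0,0,0],[1,0.006,0,0,0,0,0],[1,0.008,0,0,0,0,0]]]'|egrep 'pos|force: \['
```

```text
eef_pos: [0.5317, -0.0424, 0.0495]
ft_force: [4.3, -6.1, -3.3]
```

```bash
python3 -m crank '[[[1,0.002,0,0,0,0,0],[1,0.004,0,0,0,0,0],[1,0.006,0,0,0,0,0],[1,0.008,0,0,0,0,0]]]'|egrep 'pos|force: \['
```

```text
eef_pos: [0.532, -0.0408, 0.0495]
ft_force: [3.1, -7.4, -3.3]
```

```bash
python3 -m crank '[[[1,0.002,0,0,0,0,0],[1,0.004,0,0,0,0,0],[1,0.006,0,0,0,0,0],[1,0.008,0,0,0,0,0]]]'|egrep 'pos|force: \['
```

```text
eef_pos: [0.5321, -0.0397, 0.0495]
ft_force: [3.6, -10.1, -2.5]
```

```bash
python3 -m crank '[[[1,0.002,0,0,0,0,0],[1,0.004,0,0,0,0,0],[1,0.005,0,0,0,0,0],[1,0.005,0,0,0,0,0]]]'|egrep 'pos|force: \['
python3 - <<'E'
from h import *
a=[]
plan()
E
```

```text
eef_pos: [0.5322, -0.0396, 0.0495]
ft_force: [2.0, -12.4, -3.0]
now [ 0.5322 -0.0396  0.0495] a 1.419 F [  2.  -12.4  -3. ] gap 0.0138 t 40.2
```

```bash
python3 -m crank '[[[-0.5,0,0,0,0,0,0],[-0.5,0,0,0,0,0,0],[-0.5,0,0,0,0,0,0],[-0.5,0,0,0,0,0,0],[-0.5,0,0,-0.2,0,0,0],[-0.5,0,0,-0.5,0,0,0],[-0.5,-0.4,-0.3,-0.8,0,0,0],[-0.5,-0.8,-0.3,-0.8,0,0,0]]]'
python3 -m crank '[[[-0.5,-0.1,0,0,0,0,0],[-0.5,-0.1,0,0,0,0,0]]]' >/dev/null
python3 - <<'E'
from h import *
packed();plan()
A=ctrl.capture("scene");B=ctrl.capture("top")
o=[cv2.resize(A[190:270,280:400],None,fx=5,fy=5,interpolation=cv2.INTER_CUBIC),cv2.resize(A[130:210,390:510],None,fx=3,fy=3,interpolation=cv2.INTER_CUBIC),cv2.resize(B[245:325,190:310],None,fx=3,fy=3,interpolation=cv2.INTER_CUBIC)]
w=np.hstack(o[1:]);w=cv2.resize(w,(600,200));cv2.imwrite("pics/p5.png",np.vstack([o[0],w]))
for c in CAL:
    for d in ctrl.outline_of("key",c)[:3]: print(c,"%.2f"%d["score"],np.round(d["box"]),d["pixels"].sum())
E
```

```text
clock: 41.25
eef_pos: [0.4709, -0.1314, 0.1983]
eef_rot: [0.002, 0.758, 0.652, 0.001]
ft_force: [0.3, -0.3, 1.1]
finger_gap: 0.0663
finger_force: 0.0
on bed: world [ 0.549   0.0704 -0.1639] cal [-0.0003  0.0516] dyaw -0.011 iou 0.79 ['top', 'scene']
on bed: world [ 0.5444  0.0258 -0.2414] cal [0.002  0.0069] dyaw -0.088 iou 0.75 ['top', 'scene']
on bed: world [ 0.5457  0.0478 -0.1763] cal [-0.0001  0.0288] dyaw -0.023 iou 0.80 ['top', 'scene']
now [ 0.4675 -0.1501  0.195 ] a 1.419 F [ 0.7 -0.7  0.1] gap 0.0657 t 41.7
scene 0.79 [435. 159.  20.  28.] 252
top 0.76 [205. 283.  10.  30.] 216
```

View pics/p5.png

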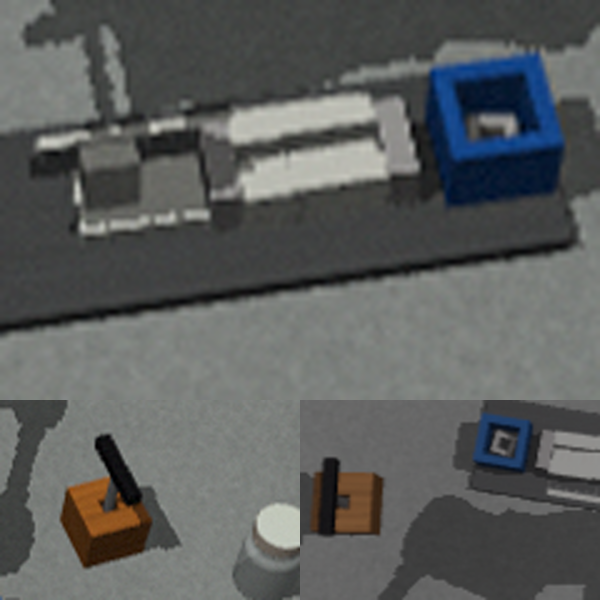

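```bash
cat >> h.py <<'E'
def cyl(r,z0,z1): 
    t=np.arange(12)*np.pi/6;return np.array([[r*np.cos(q),r*np.sin(q),z] for q in t for z in(z0,z1)])
def fitpose(masks,parts,x0,steps):
    """x: x,y,z of point, yaw, tiltx, tilty (rotvec, world) ; parts relative to that point"""
    J=[]
    for c,m in masks.items():
        v,u=np.nonzero(m);o=np.array([u.min()-12,v.min()-12]);wh=np.array([u.max(),v.max()])+13-o
        sub=np.zeros((wh[1],wh[0]),np.uint8);sub[v-o[1],u-o[0]]=1;J.append((c,np.kron(sub,np.ones((S,S)))>0,o,wh))
    def Tx(x): return ((R.from_rotvec([x[4],x[5],0])*R.from_euler("z",x[3])).as_matrix(),np.array(x[:3]))
    def f(x):
        s=0
        for c,m,o,wh in J: q=sil(c,parts,Tx(x),o,wh);s-=(q&m).sum()/max(1,(q|m).sum())
        return s/len(J)
    x=np.array(x0,float);act=[i for i in range(6) if steps[i]]
    def g(y): z=x.copy();z[act]=y;return f(z)
    for _ in range(2):
        y0=x[act];r=minimize(g,y0,method="Nelder-Mead",options=dict(initial_simplex=np.vstack([y0]+[y0+np.eye(len(act))[k]*steps[i] for k,i in enumerate(act)]),xatol=1e-4,fatol=1e-4,maxiter=300));x[act]=r.x
    return x,-r.fun
KEY=[box(0,0,.083,.075,.014,.014),cyl(.005,.041,.083)]
def keymasks():
    ms={}
    for c in CAL:
        ctrl.capture(c);ds=[d for d in ctrl.outline_of("key",c)];ms[c]=ds
    return ms
E
python3 - <<'E'
from h import *
hm={c:max(ctrl.outline_of("holder",c),key=lambda d:d["score"])["pixels"] for c in CAL if not ctrl.capture(c) is None}
km={c:ds[0]["pixels"] for c,ds in keymasks().items()}
ims={c:ctrl.capture(c) for c in CAL}
HB=[box(0,0,0,.06,.06,.05)]
best=max((fit({c:hm[c]|(km[c]&False) for c in CAL},HB,(.5,.287,y),steps=(.005,.005,.2)) for y in(-.1,.3,.7)),key=lambda r:r[1]);print("holder",best,[h.sum() for h in hm.values()])
u={c:hm[c]|km[c] for c in CAL}
h=best[0]
for y in (0,np.pi/2-.1,np.pi/4+.2,1.8):
    r=fitpose(km,KEY,(h[0],h[1],.01,y,0,0),(.004,.004,0,.2,.06,.06));print("key",np.round(r[0],4),"iou %.3f"%r[1])
bar={c:(km[c]&(ims[c].max(2)<50)) for c in CAL};print([b.sum() for b in bar.values()],[k.sum() for k in km.values()])
for y in (0,1.5):
    r=fitpose(bar,[box(0,0,-.007,.075,.014,.014)],(h[0],h[1],.1,y,0,0),(.004,.004,.006,.2,.06,.06));print("bar only",np.round(r[0],4),"iou %.3f"%r[1])
E
```

```text
holder (array([ 0.49750192,  0.28899772, -0.00975329]), np.float64(0.6987746618966488)) [np.int64(851), np.int64(406)]
key [ 0.4977  0.2893  0.01   -0.0166 -0.0069 -0.0181] iou 0.768
key [ 0.4978  0.3018  0.01   -0.0114  0.1297 -0.0188] iou 0.729
key [ 0.497   0.2831  0.01   -0.0133 -0.088  -0.006 ] iou 0.778
key [ 0.5025  0.2813  0.01    3.1122 -0.1092 -0.0723] iou 0.783
[np.int64(228), np.int64(210)] [np.int64(318), np.int64(271)]
bar only [ 0.4949  0.2933  0.0913 -0.0349  0.1518 -0.0781] iou 0.818
bar only [0.4958 0.294  0.0897 0.0187 0.3488 0.1157] iou 0.808
```

```bash
cat >> h.py <<'E'
def dark(c,im,uv,w=32,thr=50):
    m=(im.max(2)<thr).astype(np.uint8);k=np.zeros_like(m);u,v=map(int,uv);k[v-w:v+w,u-w:u+w]=1
    n,l,st,ce=cv2.connectedComponentsWithStats(m&k);i=1+np.argmax(st[1:,4]);return l==i
E
python3 - <<'E'
from h import *
ims={c:ctrl.capture(c) for c in CAL}
bar={c:dark(c,ims[c],proj(c,[[.4955,.29,.1]])[0]) for c in CAL};print([b.sum() for b in bar.values()])
B=[box(0,0,-.007,.075,.014,.014)]
for tl in((0,0),(.1,0),(-.1,0),(0,.1),(0,-.1)):
    r=fitpose(bar,B,(.4955,.29,.0995,0,*tl),(.004,.004,0,.2,0,0));print("bar",tl,np.round(r[0],4),"iou %.3f"%r[1])
om={}
for c in CAL:
    h=cv2.cvtColor(ims[c],cv2.COLOR_BGR2HSV);u,v=proj(c,[[.4975,.289,.03]])[0].astype(int)
    k=np.zeros(h.shape[:2],bool);k[v-32:v+32,u-32:u+32]=1
    m=(h[...,0]>4)&(h[...,0]<22)&(h[...,1]>110)&k; n,l,st,_=cv2.connectedComponentsWithStats(m.astype(np.uint8));m=l==1+np.argmax(st[1:,4]);om[c]=m;print(c,m.sum())
# holder fit with don't-care where the key is
H=box(0,0,0,.06,.06,.05)
def f(x):
    s=0
    for c in CAL:
        q=np.zeros(om[c].shape,np.uint8);p=proj(c,H@calT(x)[0].T+calT(x)[1]);cv2.fillConvexPoly(q,np.round(cv2.convexHull(p.astype(np.float32))*16).astype(np.int32),1,shift=4)
        dc=cv2.dilate(bar[c].astype(np.uint8),np.ones((5,5)))>0
        q=(q>0)
        mm=cv2.morphologyEx(om[c].astype(np.uint8),cv2.MORPH_CLOSE,np.ones((11,11)))>0
        s-=((q&mm)&~dc).sum()/((q|mm)&~dc).sum()
    return s/2
for y in(-.1,.1):
    x0=np.array([.4975,.289,y]);r=minimize(f,x0,method="Nelder-Mead",options=dict(initial_simplex=np.vstack([x0,x0+[.006,0,0],x0+[0,.006,0],x0+[0,0,.2]])));print("holder",np.round(r.x,4),r.fun)
for c in CAL: print(c,[(np.round(ray(c,d["uv"],.05)[:2],4),round(d["score"],2)) for d in ctrl.mark_of("holder_mouth",c)[:2]])
x=r.x;o=[]
for c,z in(("scene",8),("top",8)):
    u,v=proj(c,[[.4975,.289,.05]])[0].astype(int);im=cv2.resize(ims[c][v-25:v+25,u-22:u+22],None,fx=8,fy=8,interpolation=cv2.INTER_CUBIC)
    for P in (H@calT(x)[0].T+calT(x)[1],box(0,0,.05,.014,.014,0)@calT(x)[0].T+calT(x)[1]):
        q=((proj(c,P)-[u-22,v-25]+.5)*8).astype(np.int32)
        for i in range(8):
            for j in(1,2,4):
                if not i&j: cv2.line(im,tuple(map(int,q[i])),tuple(map(int,q[i|j])),(255,255,0),1)
    o.append(im)
cv2.imwrite("pics/k1.png",np.hstack(o))
E
```

```text
[np.int64(224), np.int64(216)]
bar (0, 0) [ 0.4956  0.2904  0.0995 -0.0256  0.      0.    ] iou 0.798
bar (0.1, 0) [ 0.4957  0.2905  0.0995 -0.0258  0.1     0.    ] iou 0.796
bar (-0.1, 0) [ 0.4958  0.2902  0.0995 -0.0354 -0.1     0.    ] iou 0.794
bar (0, 0.1) [0.4949 0.2906 0.0995 0.0045 0.     0.1   ] iou 0.786
bar (0, -0.1) [ 0.496   0.2904  0.0995 -0.0544  0.     -0.1   ] iou 0.804
scene 850
top 404
holder [ 0.4945  0.2901 -0.0079] -0.8810136173482455
holder [ 0.4948  0.2906 -0.0404] -0.8803420748292035
scene [(array([0.496 , 0.2889]), 0.64)]
top [(array([0.5031, 0.2902]), 0.7)]
```

View pics/k1.png

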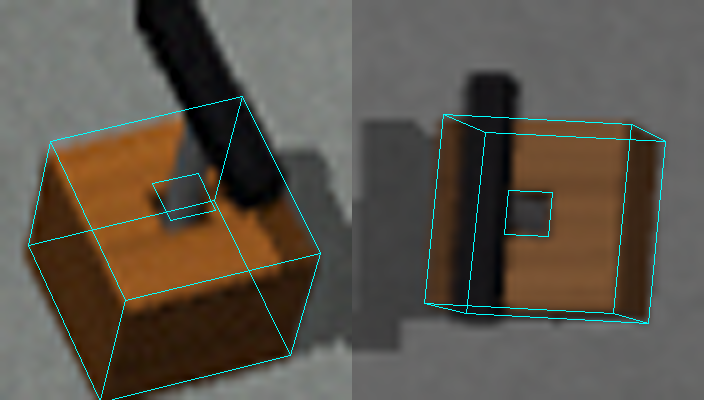

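Run:
```python
from h import *
plan((.4955,.2903,.18,np.pi-.03),(.4955,.2903,.103,np.pi-.03))
```

```text
now [ 0.4675 -0.1512  0.1956] a 1.418 F [-0.1  0.2  0. ] gap 0.0662 t 42.6
  -> [ 0.474 -0.041  0.192] rows need 2.3 [0.551, -0.049, 0.019, 0.0, -0.0, -0.809]
  -> [0.481 0.07  0.188] rows need 2.3 [0.522, 0.181, 0.019, 0.0, -0.0, -0.809]
  -> [0.488 0.18  0.184] rows need 2.3 [0.402, 0.38, 0.019, 0.0, -0.0, -0.809]
  -> [0.496 0.29  0.18 ] rows need 2.3 [0.21, 0.511, 0.019, 0.0, -0.0, -0.809]
  -> [0.496 0.29  0.103] rows need 1.2 [0.0, 0.0, 0.385, 0.0, 0.0, 0.0]
```

```bash
python3 -m crank '[[[0,0.25,-0.02,0.01,0,0,-0.3],[0,0.551,-0.049,0.019,0,0,-0.6],[0,0.551,-0.049,0.019,0,0,-0.809],[0,0.551,-0.049,0.019,0,0,-0.809]]]' >/dev/null
python3 -m crank '[[[0,0.25,0.09,0.01,0,0,-0.3],[0,0.522,0.181,0.019,0,0,-0.6],[0,0.522,0.181,0.019,0,0,-0.809],[0,0.522,0.181,0.019,0,0,-0.809]]]' >/dev/null
python3 -m crank '[[[0,0.2,0.18,0.01,0,0,-0.3],[0,0.402,0.38,0.019,0,0,-0.6],[0,0.402,0.38,0.019,0,0,-0.809],[0,0.402,0.38,0.019,0,0,-0.809]]]' >/dev/null
python3 -m crank '[[[0,0.1,0.25,0.01,0,0,-0.3],[0,0.21,0.511,0.019,0,0,-0.6],[0,0.21,0.511,0.019,0,0,-0.809],[0,0.21,0.511,0.019,0,0,-0.809],[0,0.21,0.511,0.019,0,0,-0.809],[0,0.21,0.511,0.019,0,0,-0.809]]]'
python3 - <<'E'
from h import *
plan((.4955,.2903,.103,np.pi-.03))
E
```

```text
clock: 44.85
eef_pos: [0.4956, 0.2891, 0.1805]
eef_rot: [0.0, 0.016, 1.0, 0.0]
ft_force: [-0.6, -0.3, -0.5]
finger_gap: 0.0441
finger_force: 0.0
now [0.4956 0.2891 0.1805] a 3.109 F [-0.6 -0.3 -0.5] gap 0.0441 t 44.9
  -> [0.496 0.29  0.103] rows need 1.2 [0.001, 0.006, 0.387, 0.0, 0.0, -0.005]
```

```bash
python3 -m crank '[[[0,0.001,0.006,0.15,0,0,0],[0,0.001,0.006,0.3,0,0,0],[0,0.001,0.006,0.387,0,0,0],[0,0.001,0.006,0.387,0,0,0],[1,0.001,0.006,0.387,0,0,0],[1,0.001,0.006,0.387,0,0,0],[1,0.001,0.006,0.387,0,0,0],[1,0.001,0.006,0.387,0,0,0]]]'
python3 -m crank '[[[1,0,0,0,0,0,0],[1,0,0,0,0,0,0],[1,0,0,0,0,0,0]]]'
python3 - <<'E'
from h import *
plan()
print(ctrl.sense()["ft_torque"])
E
```

```text
clock: 45.85
eef_pos: [0.4958, 0.2917, 0.1039]
eef_rot: [0.001, 0.014, 1.0, 0.0]
ft_force: [-0.1, -0.7, 2.7]
finger_gap: 0.0132
finger_force: 30.0
clock: 46.22
eef_pos: [0.4958, 0.2917, 0.1038]
eef_rot: [0.001, 0.015, 1.0, 0.0]
ft_force: [-0.7, 0.0, 4.9]
finger_gap: 0.0136
finger_force: 30.0
now [0.4958 0.2917 0.1038] a 3.113 F [-0.7  0.   4.9] gap 0.0136 t 46.2
[ 0.03091116 -0.15007316 -0.00872957]
```

```bash
python3 -m crank '[[[1,0,0,-0.04,0,0,0],[1,0,0,-0.1,0,0,0],[1,0,0,-0.17,0,0,0],[1,0,0,-0.25,0,0,0],[1,0,0,-0.35,0,0,0],[1,0,0,-0.4,0,0,0],[1,0,0,-0.4,0,0,0],[1,0,0,-0.4,0,0,0]]]'
python3 - <<'E'
from h import *
plan((.53,.20,.185,np.pi-.25))
s=ctrl.sense();print(s["ft_torque"])
A=ctrl.capture("scene");u,v=proj("scene",[[.496,.2917,.13]])[0].astype(int)
cv2.imwrite("pics/k2.png",cv2.resize(A[v-45:v+45,u-50:u+50],None,fx=6,fy=6,interpolation=cv2.INTER_CUBIC));print(u,v)
E
```

```text
clock: 47.22
eef_pos: [0.4948, 0.2912, 0.1825]
eef_rot: [-0.0, 0.015, 1.0, -0.0]
ft_force: [-0.9, 0.3, -0.9]
finger_gap: 0.0134
finger_force: 30.0
now [0.4948 0.2912 0.1825] a 3.113 F [-0.9  0.3 -0.9] gap 0.0134 t 47.2
  -> [0.53  0.2   0.185] rows need 1.6 [-0.189, -0.451, -0.013, -0.001, -0.001, 0.422]
[ 0.04523436 -0.13786985 -0.03347227]
439 148
```

View pics/k2.png

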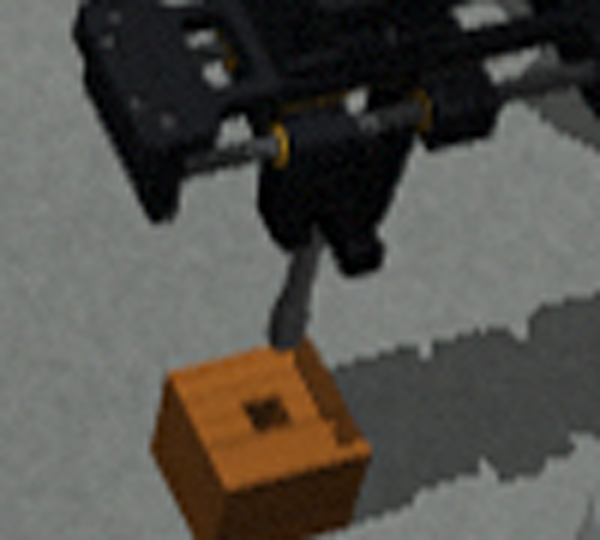

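Run:
```python
from h import *
u,v=439,148
px=lambda a,b:(u-50+(a+.5)/6-.5,v-45+(b+.5)/6-.5)
print("hole",ray("scene",px(266,411),.05))
A=ctrl.capture("scene")
p=np.array([.4948,.2912,.1795]) # bar centre nominal
# network marks
print("mark key",[(np.round(d["uv"],1),round(d["score"],2)) for d in ctrl.mark_of("key","scene")[:2]], "hole mark",[(np.round(ray("scene",d["uv"],.05),4),round(d["score"],2)) for d in ctrl.mark_of("holder_mouth","scene")[:2]])
top=ctrl.capture("top");print("top key",[(np.round(d["uv"],1),round(d["score"],2)) for d in ctrl.mark_of("key","top")[:2]],"hole",[(np.round(ray("top",d["uv"],.05),4),round(d["score"],2)) for d in ctrl.mark_of("holder_mouth","top")[:2]])
for th in(0,.05,.1,.15): 
  for d in (0,):
    ax=R.from_rotvec([0,th,0]).apply([0,0,-1]);f=p+[d,0,0]+.09*ax;g=p+[d,0,0]+.06*ax;h=p+[d,0,0]+.02*ax
    q=proj("scene",[f,g,h]);print(th,np.round((q-[u-50,v-45]+.5)*6).tolist(), np.round(f,4))
```

```text
hole [0.49687633 0.28805529 0.05      ]
mark key [(array([434. , 160.4]), 0.59), (array([300. , 224.1]), 0.59)] hole mark [(array([0.4996, 0.2906, 0.05  ]), 0.6)]
top key [(array([206.8, 285.8]), 0.5)] hole [(array([0.5462, 0.0766, 0.05  ]), 0.62), (array([0.5053, 0.2809, 0.05  ]), 0.48)]
0 [[288.0, 341.0], [301.0, 289.0], [319.0, 218.0]] [0.4948 0.2912 0.0895]
0.05 [[283.0, 332.0], [298.0, 283.0], [318.0, 216.0]] [0.4903 0.2912 0.0896]
0.1 [[279.0, 322.0], [295.0, 277.0], [317.0, 214.0]] [0.4858 0.2912 0.0899]
0.15 [[274.0, 313.0], [292.0, 270.0], [316.0, 212.0]] [0.4814 0.2912 0.0905]
```

```bash
python3 -m crank '[[[1,-0.09,-0.22,-0.013,0,0,0.2],[1,-0.189,-0.451,-0.013,0,0,0.422],[1,-0.189,-0.451,-0.013,0,0,0.422],[1,-0.189,-0.451,-0.013,0,0,0.422],[1,-0.189,-0.451,-0.013,0,0,0.422]]]' | head -2
python3 - <<'E'
from h import *
plan((.5589,.1329,.180,np.pi-.153-.13))
o=[]
Rm,t=calT(CX)
for c in CAL:
    im=ctrl.capture(c);u,v=proj(c,[[.559,.132,.028]])[0].astype(int);n=14;k=12
    z=cv2.resize(im[v-n:v+n,u-n:u+n],None,fx=k,fy=k,interpolation=cv2.INTER_CUBIC);o.append(z)
    h=cv2.cvtColor(z,cv2.COLOR_BGR2HSV);m=((h[...,1]<90)&(h[...,2]>45)).astype(np.uint8)
    yy,xx=np.mgrid[:2*n*k,:2*n*k];m[(xx-n*k)**2+(yy-n*k)**2>(6.5*k)**2]=0
    cs,_=cv2.findContours(m,cv2.RETR_CCOMP,cv2.CHAIN_APPROX_NONE)
    for q in cs:
        if cv2.contourArea(q)<300: continue
        P=np.array([ray(c,((a+.5)/k-.5+u-n,(b+.5)/k-.5+v-n),.028)[:2] for a,b in q[:,0]]);(cx,cy),wh,ang=cv2.minAreaRect((P*1000).astype(np.float32))
        print(c,"centre",round(cx,1),round(cy,1),"wh",np.round(wh,1),"ang deg",round(ang,1))
cv2.imwrite("pics/s1.png",np.hstack(o))
E
```

```text
clock: 48.2
eef_pos: [0.5299, 0.2011, 0.1855]
now [0.5299 0.2011 0.1855] a 2.893 F [ 0.1 -0.1 -0.8] gap 0.0132 t 48.2
  -> [0.559 0.133 0.18 ] rows need 1.2 [-0.224, -0.295, 0.027, 0.0, -0.001, 0.066]
scene centre 555.9 131.0 wh [23.8 14.3] ang deg 78.1
scene centre 559.2 126.4 wh [5.9 3.9] ang deg 42.1
top centre 566.7 138.5 wh [7.7 3. ] ang deg 2.0
top centre 559.0 132.0 wh [26.4 25.4] ang deg 76.1
```

View pics/s1.png

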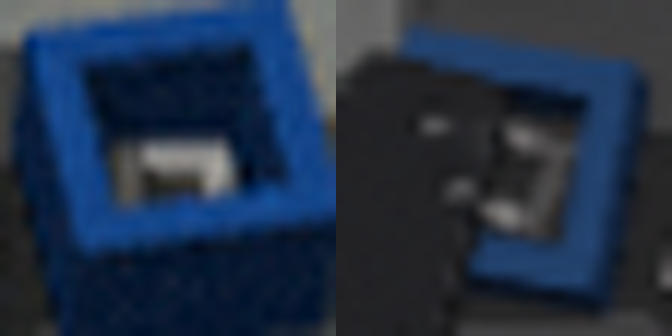

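```bash
python3 -m crank '[[[1,-0.11,-0.15,0.01,0,0,0.03],[1,-0.224,-0.295,0.027,0,0,0.066],[1,-0.224,-0.295,0.027,0,0,0.066],[1,-0.224,-0.295,0.027,0,0,0.066],[1,-0.224,-0.295,0.027,0,0,0.066]]]' >/dev/null
python3 - <<'E'
from h import *
plan((.5589,.1329,.128,np.pi-.153-.13))
for c in("scene",):
    A=ctrl.capture(c)
    f=ctrl.sense()["eef_pos"]-[0,0,.093];u,v=proj(c,[f])[0];print("expected foot px",u,v)
    for d in ctrl.outline_of("key",c)[:2]:
        m=d["pixels"];vv,uu=np.nonzero(m);print(d["score"],d["box"],m.sum(),[(r,uu[vv==r].min(),uu[vv==r].max()) for r in range(vv.max()-8,vv.max()+1,2) if (vv==r).any()])
    ui,vi=int(u),int(v);cv2.imwrite("pics/s2.png",cv2.resize(A[vi-40:vi+40,ui-40:ui+40],None,fx=7,fy=7,interpolation=cv2.INTER_CUBIC))
E
```

```text
now [0.5588 0.133  0.1802] a 2.858 F [-0.4 -0.3 -1.7] gap 0.0135 t 48.9
  -> [0.559 0.133 0.128] rows need 0.8 [-0.001, -0.0, 0.261, 0.001, -0.0, -0.0]
expected foot px 381.5175496733082 200.17383168305486
0.52 [384.4, 182.3, 14.9, 42.0] 261 [(194, np.int64(379), np.int64(385)), (196, np.int64(379), np.int64(384)), (198, np.int64(379), np.int64(384)), (200, np.int64(379), np.int64(383)), (202, np.int64(380), np.int64(382))]
```

View pics/s2.png

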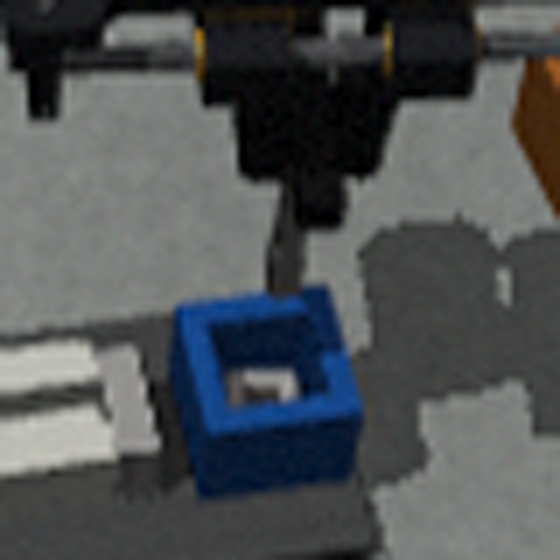

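Run:
```python
from h import *
print("block top",ray("scene",(378.9,210.7),.052))
for uv in((381,201),(381,201.5),(381.3,201.2)): print("foot",uv,ray("scene",uv,.0872))
```

```text
block top [0.56140778 0.12886161 0.052     ]
foot (381, 201) [0.560457   0.13108432 0.0872    ]
foot (381, 201.5) [0.56168635 0.13060328 0.0872    ]
foot (381.3, 201.2) [0.56115537 0.1315086  0.0872    ]
```

```bash
python3 - <<'E'
from h import *
plan((.5588,.1320,.128,np.pi-.153-.14))
E
# tool y ~ +y world*(...) 
python3 -m crank '[[[1,0,-0.005,0,0,0,0.01],[1,0,-0.005,0.06,0,0,0.01],[1,0,-0.005,0.12,0,0,0.01],[1,0,-0.005,0.18,0,0,0.01],[1,0,-0.005,0.23,0,0,0.01],[1,0,-0.005,0.26,0,0,0.01],[1,0,-0.005,0.26,0,0,0.01]]]'
python3 - <<'E'
from h import *
plan((.5588,.1320,.107,np.pi-.153-.14))
E
```

```text
now [0.5589 0.1328 0.1802] a 2.858 F [ 0.5  0.5 -0.7] gap 0.0131 t 49.0
  -> [0.559 0.132 0.128] rows need 0.8 [-0.001, -0.004, 0.261, 0.0, -0.0, 0.019]
clock: 49.9
eef_pos: [0.5585, 0.1308, 0.1275]
eef_rot: [-0.001, 0.144, 0.99, -0.0]
ft_force: [-0.5, -0.3, -2.2]
finger_gap: 0.0135
finger_force: 30.0
now [0.5585 0.1308 0.1275] a 2.852 F [-0.5 -0.3 -2.2] gap 0.0135 t 49.9
  -> [0.559 0.132 0.107] rows need 0.3 [0.0, 0.006, 0.102, -0.001, -0.002, 0.006]
```

```bash
python3 -m crank '[[[1,0,0.002,0.01,0,0,0],[1,0,0.002,0.02,0,0,0],[1,0,0.002,0.03,0,0,0],[1,0,0.002,0.036,0,0,0],[1,0,0.002,0.042,0,0,0],[1,0,0.002,0.047,0,0,0],[1,0,0.002,0.052,0,0,0],[1,0,0.002,0.052,0,0,0]]]'
python3 -c "
from station import ctrl;print(ctrl.sense()['ft_torque'])"
```

```text
clock: 50.9
eef_pos: [0.559, 0.1313, 0.1177]
eef_rot: [0.0, 0.144, 0.99, -0.0]
ft_force: [0.5, -0.4, -1.2]
finger_gap: 0.0137
finger_force: 30.0
[-0.00779035 -0.1320994   0.006902  ]
```

```bash
python3 -m crank '[[[1,0,0,0.004,0,0,0],[1,0,0,0.008,0,0,0],[1,0,0,0.012,0,0,0],[1,0,0,0.016,0,0,0],[1,0,0,0.02,0,0,0],[1,0,0,0.02,0,0,0]]]'
python3 -c "
from station import ctrl;print(ctrl.sense()['ft_torque'])"
```

```text
clock: 51.65
eef_pos: [0.559, 0.1313, 0.1137]
eef_rot: [-0.0, 0.144, 0.99, -0.0]
ft_force: [-0.3, -0.8, -1.0]
finger_gap: 0.0134
finger_force: 30.0
[ 2.24216230e-04 -2.87111605e-01 -1.36768047e-02]
```

```bash
python3 -m crank '[[[1,0,0,0.004,0,0,0],[1,0,0,0.008,0,0,0],[1,0,0,0.012,0,0,0],[1,0,0,0.016,0,0,0],[1,0,0,0.02,0,0,0],[1,0,0,0.02,0,0,0]]]'
python3 -c "
from station import ctrl;print(ctrl.sense()['ft_torque'])"
```

```text
clock: 52.4
eef_pos: [0.559, 0.1313, 0.1097]
eef_rot: [-0.0, 0.144, 0.99, -0.0]
ft_force: [1.4, -0.1, -1.8]
finger_gap: 0.0134
finger_force: 30.0
[ 0.00299975 -0.22675537  0.02089302]
```

```bash
T(){ python3 -c "
from h import *
s=ctrl.sense();print(np.round(s['ft_torque'],3));plan()"; }
python3 -m crank '[[[1,0,0,0.003,0,0,0.125],[1,0,0,0.003,0,0,0.25],[1,0,0,0.003,0,0,0.375],[1,0,0,0.003,0,0,0.5],[1,0,0,0.003,0,0,0.625],[1,0,0,0.003,0,0,0.75],[1,0,0,0.003,0,0,0.875],[1,0,0,0.003,0,0,0.95]]]'; T
python3 -m crank '[[[1,0,0,0,0,0,0.08],[1,0,0,0,0,0,0.16],[1,0,0,0,0,0,0.24],[1,0,0,0,0,0,0.32],[1,0,0,0,0,0,0.4],[1,0,0,0,0,0,0.48],[1,0,0,0,0,0,0.56],[1,0,0,0,0,0,0.6]]]'; T
```

```text
clock: 53.4
eef_pos: [0.5593, 0.1312, 0.1093]
eef_rot: [0.0, 0.384, 0.923, 0.0]
ft_force: [1.7, -0.6, -1.8]
finger_gap: 0.0133
finger_force: 30.0
[-0.158 -0.365  0.092]
now [0.5593 0.1312 0.1093] a 2.353 F [ 1.7 -0.6 -1.8] gap 0.0133 t 53.4
clock: 54.4
eef_pos: [0.5593, 0.1311, 0.1092]
eef_rot: [0.0, 0.523, 0.852, -0.0]
ft_force: [1.0, -0.9, -1.9]
finger_gap: 0.0136
finger_force: 30.0
[-0.246 -0.357  0.106]
now [0.5593 0.1311 0.1092] a 2.040 F [ 1.  -0.9 -1.9] gap 0.0136 t 54.4
```

```bash
T(){ python3 -c "
from h import *
s=ctrl.sense();print(np.round(s['ft_torque'],3));plan()"; }
for i in 1; do python3 -m crank '[[[1,0,0,0,0,0,0.05],[1,0,0,0,0,0,0.1],[1,0,0,0,0,0,0.15],[1,0,0,0,0,0,0.2],[1,0,0,0,0,0,0.25],[1,0,0,0,0,0,0.3]]]' >/dev/null; T; done
python3 -m crank '[[[1,0,0,0,0,0,0.04],[1,0,0,0,0,0,0.08],[1,0,0,0,0,0,0.12],[1,0,0,0,0,0,0.16]]]' >/dev/null; T
```

```text
[-0.374 -0.456  0.12 ]
now [0.5591 0.1313 0.1093] a 1.882 F [ 1.3 -1.2 -1.7] gap 0.0134 t 55.1
[-0.401 -0.434  0.108]
now [0.5591 0.1313 0.1092] a 1.798 F [ 2.  -1.1 -0.2] gap 0.0134 t 55.6
```

```bash
T(){ python3 -c "
from h import *
s=ctrl.sense();print(np.round(s['ft_torque'],3));plan()"; }
python3 -m crank '[[[1,0,0,0,0,0,0.03],[1,0,0,0,0,0,0.06],[1,0,0,0,0,0,0.09],[1,0,0,0,0,0,0.12]]]' >/dev/null; T
python3 -m crank '[[[1,0,0,0,0,0,0.03],[1,0,0,0,0,0,0.06],[1,0,0,0,0,0,0.09],[1,0,0,0,0,0,0.12]]]' >/dev/null; T
```

```text
[-0.394 -0.431  0.074]
now [0.559  0.1313 0.1092] a 1.736 F [ 2.2 -1.5  0.3] gap 0.0136 t 56.1
[-0.46  -0.352  0.106]
now [0.559  0.1313 0.1092] a 1.673 F [ 1.7 -1.4  0.3] gap 0.0136 t 56.6
```

```bash
T(){ python3 -c "
from h import *
s=ctrl.sense();print(np.round(s['ft_torque'],3));plan()"; }
python3 -m crank '[[[1,0,0,0,0,0,0.03],[1,0,0,0,0,0,0.06],[1,0,0,0,0,0,0.09],[1,0,0,0,0,0,0.12]]]' >/dev/null; T
python3 - <<'E'
from h import *
c="scene";im=ctrl.capture(c);u,v=proj(c,[[.559,.132,.07]])[0].astype(int)
cv2.imwrite("pics/s3.png",cv2.resize(im[v-35:v+35,u-45:u+45],None,fx=8,fy=8,interpolation=cv2.INTER_CUBIC))
E
```

```text
[-0.463 -0.412  0.104]
now [0.559  0.1313 0.1092] a 1.610 F [ 2.3 -2.4  0.7] gap 0.0134 t 57.1
```

```bash
T(){ python3 -c "
from h import *
s=ctrl.sense();print(np.round(s['ft_torque'],3),np.round(s['tau'][5],3),np.round(s['joints'][5],3));plan()"; }
python3 -m crank '[[[1,0,0,0,0,0,0.03],[1,0,0,0,0,0,0.06],[1,0,0,0,0,0,0.09],[1,0,0,0,0,0,0.12]]]' >/dev/null; T
python3 - <<'E'
from h import *
# ring orientation in the scene view, bright pixels in the well
c="scene";im=ctrl.capture(c)
n=0
for c in CAL:
    im=ctrl.capture(c);k=12;n=14;u,v=proj(c,[[.559,.132,.028]])[0].astype(int)
    z=cv2.resize(im[v-n:v+n,u-n:u+n],None,fx=2,fy=1,interpolation=cv2.INTER_AREA)
    g=im[v-9:v+9,u-12:u+12];h=cv2.cvtColor(g,cv2.COLOR_BGR2HSV)
    print(c);print("\n".join(" ".join("%3d"%p if s<110 else " . " for p,s in zip(a,b)) for a,b in zip(h[...,2],h[...,1])))
E
```

```text
[-0.46  -0.335  0.172] 0.054 0.211
now [0.559  0.1313 0.1092] a 1.547 F [ 1.3 -2.8  1.8] gap 0.0136 t 57.7
scene
 .   .   .   .   .   .   .   .   .   .   .   .   19  15  17  13  17  33  33  29  37  69  71  24
 .   .   .   .   .   .   .   .   .   .   .   .   24  16   6   7  21  30  34  31  40  79  74  26
 .   .   .   .   .   .   .   .   .   .   .   .   33  15  11  16  12  20  32  29  31  33  38  31
 .   .   .   .   .   .   .   .   .   .   .   .   38  30  36  37  17  20  33  32  30  32  37  36
 .   .   .   .   .   .   .   .   .   .   .   .   39  39  52  45  14  17  35  35  36  33  32  32
 .   .   .   .   .   .   .   .   .   .   .   36  37  43  51  41  13   9  21  30  27  25  22  29
 .   .   .   .   .   .   .   .   .   .   78  77  34  44  49  37  .   15  13  15  22  21  10  13
 .   .   .   .   .   .   .   .   .   59  96  90  35  52  48  29  .   .   .   17  13  .   12   7
 .   .   .   .   .   .   .   45  64  76  83  71  53  59  51  34  12  14  19  12  .    9  12  13
 .   .   .   .   .   .   .   71  90  74  51  73  84  55  50  29  15  16  17  14  .   11  15  . 
 .   .   .   .   .   .   . 
[... 1772 characters left out ...]
  56  57  56  55  51  45  38
 18  15  15  19  13  15  20  21  35  36  38  33  31  40  46  50  55  56  57  57  55  51  46  37
 12  14  14  21  26  35  38  37  37  38  37  32  31  .   46  50  53  56  57  56  54  52  46  39
 36  36  36  36  35  36  35  36  36  37  36  34  31  38  45  50  53  56  57  57  55  53  47  38
 11  12  12  12  14  16  16  18  19  21  22  24  29  .   45  49  53  55  57  57  55  52  47  39
  9   6   8   8   9   8   7   8  10  10   7  33  32  .   44  50  53  55  57  57  56  53  48  40
  9   9  10   9  11  10  10   8   9  10   8  31  31  37  44  50  54  55  57  57  56  53  49  42
 25  27  24  25  25  25  21  21  21  22  21  21  28  35  43  48  52  56  56  56  56  53  49  42
```

```bash
T(){ python3 -c "
from h import *
s=ctrl.sense();print(np.round(s['ft_torque'],3),np.round(s['joints'][5],3));plan()"; }
python3 -m crank '[[[1,0,0,0,0,0,0.03],[1,0,0,0,0,0,0.06],[1,0,0,0,0,0,0.09],[1,0,0,0,0,0,0.12]]]' >/dev/null; T
python3 -m crank '[[[1,0,0,0,0,0,0.03],[1,0,0,0,0,0,0.06],[1,0,0,0,0,0,0.09],[1,0,0,0,0,0,0.12]]]' >/dev/null; T
```

```text
[-0.51  -0.352  0.208] 0.274
now [0.559  0.1313 0.1092] a 1.484 F [ 1.1 -2.   0.9] gap 0.0134 t 58.4
[-0.547 -0.366  0.261] 0.337
now [0.559  0.1313 0.1092] a 1.421 F [ 1.  -2.7  1. ] gap 0.0134 t 58.9
```

```bash
python3 -m crank '[[[1,0,0,0,0,0,-0.12],[1,0,0,0,0,0,-0.24],[1,0,0,0,0,0,-0.36],[1,0,0,0,0,0,-0.48],[1,0,0,0,0,0,-0.6],[1,0,0,0,0,0,-0.7],[1,0,0,0,0,0,-0.76],[1,0,0,0,0,0,-0.76]]]' >/dev/null
python3 -c "
from h import *
s=ctrl.sense();print(np.round(s['ft_torque'],3));plan()"
python3 -m crank '[[[1,0,0,-0.03,0,0,0],[1,0,0,-0.06,0,0,0],[1,0,0,-0.1,0,0,0],[1,0,0,-0.15,0,0,0],[1,0,0,-0.25,0,0,0],[1,0,0,-0.35,0,0,0],[1,0,0,-0.4,0,0,0],[1,0,0,-0.4,0,0,0]]]'
python3 - <<'E'
from h import *
print(ctrl.sense()['ft_torque'])
plan((.4953,.2915,.185,3.113))
c="scene";im=ctrl.capture(c)
f=ctrl.sense()["eef_pos"]-[0,0,.0935];u,v=proj(c,[f])[0];print("expected foot px",u,v)
for d in ctrl.outline_of("key",c)[:2]:
    m=d["pixels"];vv,uu=np.nonzero(m);print(d["score"],d["box"],m.sum(),[(r,uu[vv==r].min(),uu[vv==r].max()) for r in range(vv.max()-8,vv.max()+1,2) if (vv==r).any()])
E
```

```text
[-0.304 -0.449 -0.021]
now [0.5588 0.1315 0.1089] a 1.819 F [ 0.7 -0.8 -1.1] gap 0.0135 t 59.9
clock: 60.85
eef_pos: [0.5599, 0.1315, 0.1908]
eef_rot: [0.001, 0.614, 0.79, 0.001]
ft_force: [-1.2, -0.6, -1.3]
finger_gap: 0.0134
finger_force: 30.0
[ 0.0262658  -0.08952867  0.01156166]
now [0.5599 0.1315 0.1908] a 1.820 F [-1.2 -0.6 -1.3] gap 0.0134 t 60.9
  -> [0.538 0.185 0.189] rows need 2.3 [0.285, -0.038, 0.01, 0.001, 0.001, -0.823]
  -> [0.517 0.238 0.187] rows need 2.3 [0.275, 0.084, 0.01, 0.001, 0.001, -0.823]
  -> [0.495 0.292 0.185] rows need 2.3 [0.215, 0.191, 0.01, 0.001, 0.001, -0.823]
expected foot px 381.2573224989693 198.11283696395796
0.58 [378.6, 188.1, 15.9, 26.0] 128 [(191, np.int64(382), np.int64(384)), (193, np.int64(381), np.int64(384)), (195, np.int64(380), np.int64(384)), (197, np.int64(380), np.int64(384)), (199, np.int64(381), np.int64(382))]
```

```bash
python3 -m crank '[[[1,0.14,-0.02,0,0,0,-0.3],[1,0.285,-0.038,0.01,0,0,-0.6],[1,0.285,-0.038,0.01,0,0,-0.823],[1,0.285,-0.038,0.01,0,0,-0.823]]]' >/dev/null
python3 -m crank '[[[1,0.14,0.04,0,0,0,-0.3],[1,0.275,0.084,0.01,0,0,-0.6],[1,0.275,0.084,0.01,0,0,-0.823],[1,0.275,0.084,0.01,0,0,-0.823]]]' >/dev/null
python3 -m crank '[[[1,0.1,0.1,0,0,0,-0.3],[1,0.215,0.191,0.01,0,0,-0.6],[1,0.215,0.191,0.01,0,0,-0.823],[1,0.215,0.191,0.01,0,0,-0.823],[1,0.215,0.191,0.01,0,0,-0.823],[1,0.215,0.191,0.01,0,0,-0.823]]]'
python3 - <<'E'
from h import *
plan((.4955,.2912,.150,3.113))
packed()
c="top"
im=ctrl.capture(c);k=12;n=14;u,v=proj(c,[[.559,.132,.028]])[0].astype(int)
g=im[v-8:v+9,u-9:u+10];h=cv2.cvtColor(g,cv2.COLOR_BGR2HSV)
print("\n".join(" ".join("%3d"%p if s<110 else " . " for p,s in zip(a,b)) for a,b in zip(h[...,2],h[...,1])))
E
```

```text
clock: 62.7
eef_pos: [0.4947, 0.2908, 0.1832]
eef_rot: [-0.0, 0.016, 1.0, -0.0]
ft_force: [-0.5, -0.4, -1.4]
finger_gap: 0.0133
finger_force: 30.0
now [0.4947 0.2908 0.1832] a 3.110 F [-0.5 -0.4 -1.4] gap 0.0133 t 62.7
  -> [0.496 0.291 0.15 ] rows need 0.5 [-0.004, 0.002, 0.166, -0.0, -0.0, -0.005]
on bed: world [ 0.5477  0.0465 -0.2329] cal [0.0021 0.0279] dyaw -0.080 iou 0.73 ['top', 'scene']
on bed: world [ 0.5509  0.0697 -0.1861] cal [0.0017 0.0512] dyaw -0.033 iou 0.81 ['top', 'scene']
on bed: world [ 0.5442  0.0253 -0.1638] cal [0.0019 0.0064] dyaw -0.011 iou 0.84 ['top', 'scene']
 .   .   .   .   .   .   .   .   .   .   .   .   .   .   .   .   .   .   . 
 .   .   .   .   .   .   .   .   .   .   .   .   .   .   .   .   .   .   . 
 .   .   .   .   .   .   .   .   .   .   .   .   .   .   .   .   .   .   . 
 .   .   .   .   .   44  39  41  42  46  50  56  47  .   .   .   .   .   . 
 .   .   .   .   .   62  68  67  81  97 112  90  62  42  37  .   .   .   . 
 .   .   .   .   68  89 114 118 116 117 107  85  77  50  38  .   .   .   . 
 .   .   .   .   70 111 117 109  85  61  43  62  75  56  50  .   .   .   . 
 .   .   .   .   69 110 106  66  41  38  39  50  71  61  47  .   .   .   . 
 .   .   .   .   41 105 115  81  47  39  39  47  71  69  66  .   .   .   . 
 .   .   .   .   37  89 115  96  55  40  40  41  65  75  73  .   .   .   . 
 .   .   .   .   41  71 112  98  61  50  52  58  70  74  88  .   .   .   . 
 .   .   .   .   37  53 109 113  99 106  86  75  72  61  .   .   .   .   . 
 .   .   .   .   50  44 104 117 115 115  77  56  42  46  .   .   .   .   . 
 .   .   .   .   .   .   .  105  87  63  49  43  42  47  .   .   .   .   . 
 .   .   .   .   .   .   .   .   .   .   .   .   .   .   .   .   .   .   . 
 .   .   .   .   .   .   .   .   .   .   .   .   .   .   .   .   .   .   . 
 .   .   .   .   .   .   .   .   .   .   .   .   .   .   .   .   .   .   39
```

```bash
python3 -m crank '[[[1,-0.004,0.002,0.05,0,0,0],[1,-0.004,0.002,0.1,0,0,0],[1,-0.004,0.002,0.15,0,0,0],[1,-0.004,0.002,0.18,0,0,0],[1,-0.004,0.002,0.21,0,0,0],[1,-0.004,0.002,0.24,0,0,0],[1,-0.004,0.002,0.25,0,0,0],[1,-0.004,0.002,0.25,0,0,0]]]'
python3 - <<'E'
from h import *
plan((.4955,.2912,.1045,3.113));print(ctrl.sense()["ft_torque"])
E
```

```text
clock: 63.95
eef_pos: [0.4952, 0.2917, 0.1331]
eef_rot: [-0.0, 0.014, 1.0, -0.0]
ft_force: [0.6, -0.3, -1.5]
finger_gap: 0.0136
finger_force: 30.0
now [0.4952 0.2917 0.1331] a 3.113 F [ 0.6 -0.3 -1.5] gap 0.0136 t 64.0
  -> [0.496 0.291 0.104] rows need 0.5 [-0.001, -0.002, 0.143, -0.0, -0.0, 0.0]
[ 0.06033769 -0.12642811 -0.04533929]
```

Foot is 10 mm inside the hole with no resistance; continue down.

```bash
python3 -m crank '[[[1,0,0,0.025,0,0,0],[1,0,0,0.05,0,0,0],[1,0,0,0.075,0,0,0],[1,0,0,0.1,0,0,0],[1,0,0,0.115,0,0,0],[1,0,0,0.13,0,0,0],[1,0,0,0.14,0,0,0],[1,0,0,0.14,0,0,0]]]'
```

```text
clock: 64.95
eef_pos: [0.4951, 0.2916, 0.105]
eef_rot: [-0.0, 0.014, 1.0, -0.0]
ft_force: [-0.2, 0.5, -1.4]
finger_gap: 0.0136
finger_force: 30.0
```

```bash
python3 -m crank '[[[1,0,0,0.004,0,0,0],[0,0,0,0.004,0,0,0],[0,0,0,0.004,0,0,0],[0,0,0,0.004,0,0,0],[0,0,0,-0.1,0,0,0],[0,0,0,-0.3,0,0,0],[0,0,0,-0.5,0,0,0],[0,0,0,-0.6,0,0,0]]]'
python3 -m crank '[[[0,0,0,0,0,0,0],[0,0.2,-0.2,-0.2,0,0,0],[0,0.3,-0.5,-0.3,0,0,0],[0,0.3,-0.8,-0.3,0,0,0],[0,0.3,-0.8,-0.3,0,0,0],[0,0.3,-0.8,-0.3,0,0,0]]]'
python3 - <<'E'
from h import *
plan()
ims={c:ctrl.capture(c) for c in CAL}
bar={c:dark(c,ims[c],proj(c,[[.4955,.29,.1]])[0],w=22) for c in CAL};print([b.sum() for b in bar.values()])
B=[box(0,0,-.007,.075,.014,.014)]
for y0 in(-.03,):
    r=fitpose(bar,B,(.4955,.29,.0995,y0,0,0),(.004,.004,0,.2,0,0));print("bar",np.round(r[0],4),"iou %.3f"%r[1])
packed()
# jaw gap check: compare bright pack profile along the caliper y at z=.04, x=+-15mm
for c in CAL:
    g=ims[c].max(2).astype(np.float32);ys=np.arange(-.03,.08,.004)
    P=proj(c,cal2w(np.c_[np.full(len(ys),.015),ys,np.full(len(ys),.04)]))
    print(c,[int(v) for v in cv2.remap(g,P[:,0].astype(np.float32)[None],P[:,1].astype(np.float32)[None],1)[0]])
E
```

```text
clock: 65.95
eef_pos: [0.4963, 0.2923, 0.228]
eef_rot: [0.002, 0.014, 1.0, 0.001]
ft_force: [-0.8, -0.4, 0.4]
finger_gap: 0.0441
finger_force: 0.0
clock: 66.7
eef_pos: [0.4302, 0.1332, 0.2836]
eef_rot: [-0.001, 0.015, 1.0, 0.0]
ft_force: [-0.4, -0.3, -0.5]
finger_gap: 0.0441
finger_force: 0.0
now [0.4302 0.1332 0.2836] a 3.111 F [-0.4 -0.3 -0.5] gap 0.0441 t 66.7
[np.int64(237), np.int64(314)]
bar [ 0.493   0.2893  0.0995 -0.0191  0.      0.    ] iou 0.489
on bed: world [ 0.5467  0.0486 -0.1543] cal [0.0008 0.0297] dyaw -0.001 iou 0.80 ['top', 'scene']
on bed: world [ 0.5446  0.026  -0.1963] cal [0.0022 0.0071] dyaw -0.043 iou 0.83 ['top', 'scene']
on bed: world [ 0.549   0.0705 -0.1687] cal [-0.0003  0.0518] dyaw -0.016 iou 0.83 ['top', 'scene']
on bed: world [0.5689 0.1334 0.133 ] cal [0.0097 0.1169] dyaw 0.286 iou 0.48 ['top']
scene [177, 180, 97, 131, 138, 138, 165, 181, 182, 176, 179, 179, 179, 179, 179, 180, 179, 179, 182, 181, 180, 180, 177, 136, 139, 136, 37, 35]
top [84, 100, 98, 88, 113, 113, 116, 141, 142, 142, 141, 141, 141, 141, 141, 141, 141, 141, 141, 141, 142, 141, 141, 125, 114, 113, 96, 47]
```

```bash
python3 -m crank '[[[0,0,-0.3,-0.1,0,0,0],[0,0,-0.6,-0.1,0,0,0],[0,0,-0.9,-0.1,0,0,0],[0,0,-0.9,-0.1,0,0,0],[0,0,-0.9,-0.1,0,0,0],[0,0,-0.9,-0.1,0,0,0],[0,0,-0.9,-0.1,0,0,0]]]' | head -2
python3 -m crank '[[[0,0,-0.3,0,0,0,0],[0,0,-0.6,0,0,0,0],[0,0,-0.9,0,0,0,0],[0,0,-0.9,0,0,0,0],[0,0,-0.9,0,0,0,0],[0,0,-0.9,0,0,0,0]]]' | head -2
python3 - <<'E'
from h import *
ims={c:ctrl.capture(c) for c in CAL}
B=[box(0,0,-.007,.075,.014,.014)]
bar={c:dark(c,ims[c],proj(c,[[.4955,.29,.1]])[0],w=22) for c in CAL};print([b.sum() for b in bar.values()])
r=fitpose(bar,B,(.4955,.29,.0995,-.03,0,0),(.004,.004,0,.2,0,0));print("bar",np.round(r[0],4),"iou %.3f"%r[1])
for c in CAL: print(c,[(round(d["score"],2),np.round(d["box"])) for d in ctrl.outline_of("key",c)[:1]])
spacers();packed()
E
```

```text
clock: 67.88
eef_pos: [0.4257, -0.0451, 0.3051]
clock: 68.62
eef_pos: [0.4207, -0.2248, 0.3051]
[np.int64(218), np.int64(219)]
bar [ 0.4909  0.2914  0.0995 -0.0277  0.      0.    ] iou 0.797
scene [(0.58, array([437., 158.,  17.,  32.]))]
top [(0.78, array([203., 285.,  12.,  30.]))]
spacer [ 0.5462  0.0716 -0.1497] deg-8.6 iou 0.81 score 0.54 ['top', 'scene']
spacer [ 0.5457  0.049  -0.1512] deg-8.7 iou 0.86 score 0.52 ['top', 'scene']
spacer [ 0.5435  0.0274 -0.1762] deg-10.1 iou 0.81 score 0.45 ['top', 'scene']
scene only: [[0.532, -0.021]]
on bed: world [ 0.5574 -0.0097 -0.592 ] cal [ 0.0202 -0.0262] dyaw -0.439 iou 0.04 ['top']
on bed: world [ 0.544   0.0259 -0.1685] cal [0.0015 0.0069] dyaw -0.015 iou 0.83 ['top', 'scene']
on bed: world [ 0.5491  0.0694 -0.1769] cal [0.     0.0507] dyaw -0.024 iou 0.77 ['top', 'scene']
on bed: world [ 0.5466  0.0479 -0.1459] cal [0.0008 0.029 ] dyaw 0.007 iou 0.82 ['top', 'scene']
```

```bash
python3 -c "
from station import ctrl
print(ctrl.close_job())"
```

```text
the job is handed in; nothing more can be done
None
```

I handed the job in at about 69 s: all three aluminium spacers are pressed upright between the jaws, the lock screw is turned clockwise to its stop, and the key is standing back in its holder. One spacer was knocked sideways on the bed partway through, so I re-gripped and re-centred it before closing the jaw.

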